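Mount flask holders on a strut rail and seat the round flasks

ROBOT

A 7-joint arm with a two-finger parallel gripper is mounted at the origin on the work surface. World frame = base frame: x ahead of the robot, y to its left, z up, the work surface at z = 0. Lengths are in mm, angles in degrees, forces in N, time in s.
With the tool pointing down it reaches from about 425 to 925 mm from the base axis. Payload 6.8 kg.
Tool frame: the origin (TCP) lies midway between the tips of the shut fingers; the grasp point (between the pads) lies ctrl.tcp_to_grasp behind it (ctrl.tcp_to_grasp is the distance from the TCP to the grasp point, in mm); z points along the fingers, y is the line along which they close (so a half turn about z gives the same grasp; the last joint's range is limited). The gripper opens to 88 mm and grips with 3 to 60 N. Pads are 20 mm wide; open, the fingers measure 115 mm over their backs; the gripper's body (75 mm by 178 mm) begins 61 mm behind the grasp point.
Start: joints at [-74.146, 27.33, 1.283, 89.118, -0.659, 63.558, -4.761], TCP at [253.375, 625.659, 222.664] pointing down, gripper open.
Joint ranges: [-169.35, 169.35], [-19.33, 120.38], [-80.79, 83.38], [13.8, 139.57], [-78.32, 258.32], [9.67, 109.79], [-169.56, 169.56]. Speed limits (degrees/s): [136.94, 136.94, 180, 180, 180, 180, 180].

INTERFACE

Orientations are given as a 3x3 rotation matrix whose columns are the frame's x, y, z axes.
In Python, from rig import sensors, snapshot, camera_model, ticket, ctrl gives the robot as it stands. The module is installed in compiled form; this text tells all that it offers.
- The arm moves only by the tool carry_out, never from a script. Its argument "targets" is one flat list of numbers, 7 for each row, row after row: the shift along the tool's x, y, z in units of 25 mm (1.0 is 25 mm), then the turn, a rotation vector about the tool's x, y, z in units of 6 degrees (1.0 is 6 degrees), then the opening, from 0 (shut) to 1 (fully open). In form: [tx, ty, tz, rx, ry, rz, fingers, tx, ty, tz, rx, ry, rz, fingers, ...]. A call has 1 to 20 rows; each row is the pose to reach, as a shift and turn from the pose commanded when the call began, along the tool's axes at that moment; what a row does not reach only later rows make up. A row lasts 1/12 s, in which the tool goes at most 41.7 mm and 7.16 degrees, less where a joint would pass 70% of its speed; a pose out of reach is approached as far as the arm can. A call with a gripper value outside its range is refused whole. The fingers move at their own pace and stop on an object; "force" is the grip in N (left out, the last holds). Time passes only in rows, so rows that repeat a pose let the fingers close. It gives the time, the measured TCP pose, the force, the opening and the grip force at its end, in the units of the state.
- sensors.read_state(): the state, without advancing time (a new reading comes with each control period).
- snapshot(name): name is "scene" or "top" or "wrist"; returns (picture, depth): 384x512x3 uint8, red, green, blue; 384x512 float32, mm along the optical axis (not along the pixel's ray), 0 where there is no reading.
- camera_model(name): a dict with "fx", "fy", "cx", "cy" (pixels), "extrinsics" (4x4, takes a point from world to camera coordinates). Camera axes: x right, y down, z forward; pixel columns grow to the right and rows downward; lengths in mm; the calibration is good to about 2 mm. A picture is of the moment at which its call begins: read the wrist's pose just before it. camera_model takes no time and is no camera call; for the wrist camera it gives the pose at the moment of the call.
- ticket.close_job(): hands the job in; it is judged then, once.
The state is a dict: "time_s": time; "joint_positions": joint angles; "joint_velocities": joint speeds; "effort": joint torques, N m; "tool_pos": TCP position; "ee_rot": TCP orientation; "contact_force": force on the tool from outside, world axes, zero at the start; "wrist_torque": the same for the moment, N m; "width": opening from 0.0 (shut) to 1.0 (fully open); "grasp_force": force on a finger pad.
Only numpy, scipy, OpenCV 4.12 (cv2) and the standard library are available. Lean on these libraries where they do the work, as an engineer would, in place of code of your own. Each camera call takes 0.05 s, during which the arm holds its last target. There are 200 camera calls.

TASK

Get the bench ready for class. First move all three flask holders from the wooden rack to the strut rail, one at each red mark (any holder at any mark): put the spring nut down through the slot, push it below the lips and twist it ninety degrees so that its grooves catch the lips and the holder stands locked and upright. Only when all three are locked, take each round flask that is there and set it upright, level and centred in the ring of the holder of its stopper's colour, and leave the other things on the bench where they are.

Things in the scene. Friction and masses are not known exactly. Their poses are not given: they have to be found in the camera images.
- rail: Bare aluminium strut rail (C-channel, slot upward) fixed to the bench, 360 long, 66 wide, 34 high. Origin: centre of its underside; y runs along the rail, x across it, z up. The slot is 28 wide along its middle (x = 0), open at both ends; inside the channel is 58 wide and its floor is 30 below the top. Each edge of the slot has a lip 4 thick turned down to 8 below the rail's top.
- mark0 (a point): Red mark across the rail at y = -115 mm along it; the point lies on the slot's centre line level with the rail's top.
- mark1 (a point): Red mark across the rail at y = 0 mm along it; the point lies on the slot's centre line level with the rail's top. A holder's nut enters with its long side along the rail: its foot meets the floor with the flange 13 above the rail's top; it is free below the lips at 0 to 5 above.
- mark2 (a point): Red mark across the rail at y = +115 mm along it; the point lies on the slot's centre line level with the rail's top. After a quarter turn and letting go, the spring lifts the nut onto the lips: flange underside 11 above the rail's top. Let go unturned, it springs out.
- rack: Wooden storage rack fixed to the bench, 94 wide (x), 300 long (y) between raised end pieces (12 thick, 4 higher), 48 high, with a 34-wide slot along its y. Origin: centre of its underside. The three holders hang in its slot by their flanges, standing up, in a row.
- holder_blue_mid (a point): Blue flask holder, 180 g: ring support (outer diameter 56, opening 46, floor 30 below rim) on a flange, channel nut below. Point: on the axis, 15 below the rim, 20 above the flange's underside (68 above the bench in the rack). z up; two flat grip faces at x = +30 and -30 (60 apart), 26 long, from 5 to 35 above the flange's underside; y: the nut's long direction.
- holder_blue_nut (a point): The blue holder's steel nut, same axes: 24 (x) by 50 (y) by 11 high, on an 18-diameter stem; point: centre of its top, 15 below the flange's underside. Two grooves across its top, 8 wide, 4 deep, 16 either side of the axis, catch the lips. Its sprung foot (diameter 18) reaches 17 below it and yields 13.5 at 7 to 13 N. Turns either way.
- flask_blue_ball (a point): Clear glass flask with blue stopper and neck band, 100 g, perhaps absent: a ball of diameter 72; the point is its centre; z points along the neck. It starts leaning about 15 degrees in a loose weighted cork ring (diameter 84, opening 48, 22 high), centre about 49 above the bench. Seated in a holder, its centre is about 43 above the holder's point.
- flask_blue_neck (a point): Axis of the blue-stoppered flask's neck, 58 above the ball's centre: the place to grip. Neck diameter 26, free from 36 to 76 above the ball's centre; the stopper (diameter 31) above it ends at 90. z points along the neck to the stopper.
- holder_green_mid (a point): Green flask holder, 180 g: ring support (outer diameter 56, opening 46, floor 30 below rim) on a flange, channel nut below. Point: on the axis, 15 below the rim, 20 above the flange's underside (68 above the bench in the rack). z up; two flat grip faces at x = +30 and -30 (60 apart), 26 long, from 5 to 35 above the flange's underside; y: the nut's long direction.
- holder_green_nut (a point): The green holder's steel nut, same axes: 24 (x) by 50 (y) by 11 high, on an 18-diameter stem; point: centre of its top, 15 below the flange's underside. Two grooves across its top, 8 wide, 4 deep, 16 either side of the axis, catch the lips. Its sprung foot (diameter 18) reaches 17 below it and yields 13.5 at 7 to 13 N. Turns either way.
- flask_green_ball (a point): Clear glass flask with green stopper and neck band, 100 g, perhaps absent: a ball of diameter 72; the point is its centre; z points along the neck. It starts leaning about 15 degrees in a loose weighted cork ring (diameter 84, opening 48, 22 high), centre about 49 above the bench. Seated in a holder, its centre is about 43 above the holder's point.
- flask_green_neck (a point): Axis of the green-stoppered flask's neck, 58 above the ball's centre: the place to grip. Neck diameter 26, free from 36 to 76 above the ball's centre; the stopper (diameter 31) above it ends at 90. z points along the neck to the stopper.
- holder_orange_mid (a point): Orange flask holder, 180 g: ring support (outer diameter 56, opening 46, floor 30 below rim) on a flange, channel nut below. Point: on the axis, 15 below the rim, 20 above the flange's underside (68 above the bench in the rack). z up; two flat grip faces at x = +30 and -30 (60 apart), 26 long, from 5 to 35 above the flange's underside; y: the nut's long direction.
- holder_orange_nut (a point): The orange holder's steel nut, same axes: 24 (x) by 50 (y) by 11 high, on an 18-diameter stem; point: centre of its top, 15 below the flange's underside. Two grooves across its top, 8 wide, 4 deep, 16 either side of the axis, catch the lips. Its sprung foot (diameter 18) reaches 17 below it and yields 13.5 at 7 to 13 N. Turns either way.
- flask_orange_ball (a point): Clear glass flask with orange stopper and neck band, 100 g, perhaps absent: a ball of diameter 72; the point is its centre; z points along the neck. It starts leaning about 15 degrees in a loose weighted cork ring (diameter 84, opening 48, 22 high), centre about 49 above the bench. Seated in a holder, its centre is about 43 above the holder's point.
- flask_orange_neck (a point): Axis of the orange-stoppered flask's neck, 58 above the ball's centre: the place to grip. Neck diameter 26, free from 36 to 76 above the ball's centre; the stopper (diameter 31) above it ends at 90. z points along the neck to the stopper.
- slide_box: Grey slide box, 100 x 75 x 35; origin in its underside. A bystander to leave alone.
- beaker: Green glass beaker, diameter 70, 75 high; origin in its underside. A bystander to leave alone.
- dropper: Amber dropper bottle, diameter 44, 85 high; origin in its underside. A bystander to leave alone.
- petri: Clear petri dish, diameter 90, 16 high; origin in its underside. A bystander to leave alone.
- spatula: Steel spatula, 160 long, origin below its middle; origin in its underside. A bystander to leave alone.
- notebook: Blue notebook, 150 x 105 x 12; origin in its underside. A bystander to leave alone.
Not all that is in view belongs to the job. What is shaped like the part that bears flask_orange_ball but purple is not meant.

How it is judged (in metres and radians):
On the way, in this order (a step that is already met when the one before it is completed fails the run):
1. all three holders are locked on the rail, one at each red mark (angle between the y axis of each of holder_blue_mid, holder_green_mid, holder_orange_mid and the x axis of rail, either way round below 0.15 rad and x of holder_blue_mid in the frame of rail between -0.005 and 0.005 m and z of holder_blue_mid in the frame of rail between 0.0625 and 0.067 m and angle between each of holder_blue_mid, holder_green_mid, holder_orange_mid's own z axis and vertical below 0.08 rad and x of holder_green_mid in the frame of rail between -0.005 and 0.005 m and z of holder_green_mid in the frame of rail between 0.0625 and 0.067 m and x of holder_orange_mid in the frame of rail between -0.005 and 0.005 m and z of holder_orange_mid in the frame of rail between 0.0625 and 0.067 m and horizontal distance between any of holder_blue_mid, holder_green_mid, holder_orange_mid and mark0 below 0.018 m and horizontal distance between any of holder_blue_mid, holder_green_mid, holder_orange_mid and mark1 below 0.018 m and horizontal distance between any of holder_blue_mid, holder_green_mid, holder_orange_mid and mark2 below 0.018 m), for 0.3 s.
2. every flask present sits upright in the holder of its colour (horizontal distance between flask_blue_ball and holder_blue_mid below 0.006 m and z of flask_blue_ball in the frame of holder_blue_mid between 0.039 and 0.047 m and angle between each of flask_blue_neck, flask_green_neck, flask_orange_neck's own z axis and vertical below 0.12 rad and horizontal distance between flask_green_ball and holder_green_mid below 0.006 m and z of flask_green_ball in the frame of holder_green_mid between 0.039 and 0.047 m and horizontal distance between flask_orange_ball and holder_orange_mid below 0.006 m and z of flask_orange_ball in the frame of holder_orange_mid between 0.039 and 0.047 m), for 0.2 s.
At the end, for the whole second after the job is handed in: Every holder is locked: nut across the rail within 0.15 rad, 5 mm of its centre line, sprung up (point 62.5-67 mm high), tilt under 0.08; one within 18 mm of each mark. Every flask is in its colour's holder: centred within 6 mm, ball 39-47 mm above its point, tilt under 0.12 rad, at rest (all of step 1 and all of step 2 and linear speed of each of flask_blue, flask_green, flask_orange, holder_blue, holder_green, holder_orange below 0.02 m/s); the robot touches nothing.
It fails at once if a bystander (slide box, beaker, dropper bottle, petri dish, spatula, notebook) is moved more than 40 mm (distance of any of slide_box, beaker, dropper, petri, spatula, notebook from where it was at the start of the episode above 0.04 m).
Of flask_blue, flask_green, flask_orange only 2 to 3 are there at a start; the rules pass over those that are not, and their reading is None.
At some moment in a run one of cork_blue, cork_green, cork_orange may be knocked a few centimetres aside while the robot is not near it.
It also fails if it takes over 200 s, if anything falls off the work surface, if the arm or the gripper's body presses on something with over 40 N, if the wrist force passes 120 N, or if a joint passes its speed limit or range.

## Working session

There is one attempt and no reset: what is moved stays moved. The work goes in short steps, Python scripts to look and compute and a tool call to move; the robot and the scene stay as the last step left them, time stands still between calls to the robot, and variables do not carry over. Pictures are saved under pics/ and viewed, at most 17 in all, crops included, and the job is handed in when it is done.

Besides the shell and the picture viewer there is one more tool, called after "Request:" as name(argument=value, ...) on one line, values as JSON. carry_out: Moves the arm, as the interface text tells. Its arguments: {"type":"object","properties":{"targets":{"type":"array","items":{"type":"number"}},"force":{"type":"number"}},"required":["targets"]}

```bash
mkdir -p pics; python3 - <<'E'
from rig import sensors, snapshot, camera_model, ctrl
import numpy as np,cv2,pickle
s=sensors.read_state();print(s,ctrl.tcp_to_grasp)
d={}
for n in("scene","top"):
    p,z=snapshot(n);d[n]=(p,z,camera_model(n));cv2.imwrite(f"pics/{n}0.png",p[:,:,::-1]);print(n,d[n][2])
pickle.dump(d,open("v0.pkl","wb"))
a=np.vstack([d["top"][0],])
E
```

```text
{'time_s': 0.0, 'joint_positions': array([-74.14985732,  27.37394401,   1.28131953,  89.17741041,
        -0.65928254,  63.5593029 ,  -4.76001385]), 'joint_velocities': array([-0.06450963,  0.04288148,  0.0102372 , -0.01101323, -0.05405318,
        0.03889205, -0.04076002]), 'effort': array([ 3.98034672e-04, -5.82835793e+01,  1.53484549e+00, -2.72613662e+01,
       -5.42462699e-02,  1.69286312e-02,  1.77732350e-04]), 'tool_pos': array([253.13711556, 625.08332951, 221.71050476]), 'ee_rot': array([[-9.26904634e-01,  3.75296550e-01, -5.46911622e-04],
       [ 3.75296923e-01,  9.26903052e-01, -1.71790778e-03],
       [-1.37790810e-04, -1.79759093e-03, -9.99998375e-01]]), 'contact_force': array([0.20931793, 0.29933224, 0.04496023]), 'wrist_torque': array([ 0.00070603,  0.00919404, -0.01551616]), 'grasp_force': 0.0, 'width': 1.0006394397132168} 18.700000000000003
scene {'fx': 435.95227114909926, 'fy': 435.95227114909926, 'cx': 258.7000421605812, 'cy': 191.75189173309536, 'extrinsics': array([[-8.80739368e-01,  4.73543393e-01, -7.40408819e-03,
         5.19347127e+02],
       [ 2.98952230e-01,  5.43757517e-01, -7.84190874e-01,
        -1.40491925e+02],
       [-3.67322379e-01, -6.92881244e-01, -6.20475505e-01,
         1.82342963e+03],
       [ 0.00000000e+00,  0.00000000e+00,  0.00000000e+00,
         1.00000000e+00]])}
top {'fx': 366.2363945028694, 'fy': 366.2363945028694, 'cx': 253.50259530307784, 'cy': 196.25203182037671, 'extrinsics': array([[ 2.42756064e-02, -9.99677376e-01,  7.47258831e-03,
         6.91188892e+01],
       [-9.90965061e-01, -2.50489503e-02, -1.31760385e-01,
         6.41051814e+02],
       [ 1.31905056e-01, -4.20651069e-03, -9.91253429e-01,
         1.20928967e+03],
       [ 0.00000000e+00,  0.00000000e+00,  0.00000000e+00,
         1.00000000e+00]])}
```

View pics/top0.png

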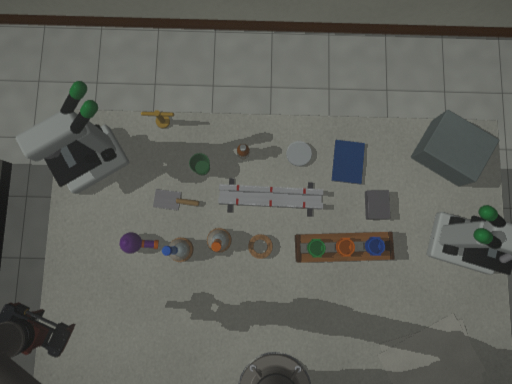

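View pics/scene0.png

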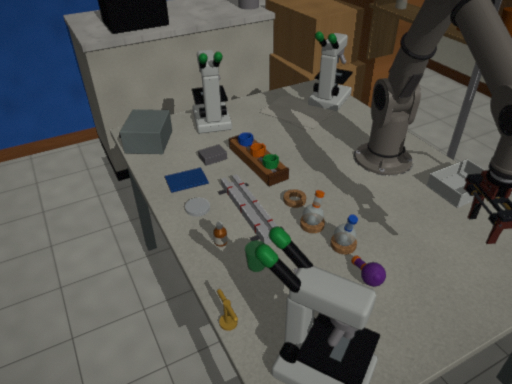

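```bash
cat > h.py <<'E'
import numpy as np,cv2
from rig import sensors,snapshot,camera_model
def grab(n):
    m=camera_model(n);p,z=snapshot(n);return p,z,m
def ray(m,u,v):
    T=m["extrinsics"];R=T[:3,:3];c=-R.T@T[:3,3]
    d=np.stack([(np.asarray(u,float)-m["cx"])/m["fx"],(np.asarray(v,float)-m["cy"])/m["fy"],np.ones(np.shape(u))],-1)@R
    return c,d
def onz(m,u,v,h):
    c,d=ray(m,u,v);return c+d*((h-c[2])/d[...,2])[...,None]
def dep(m,z,v,u):
    c,d=ray(m,u,v);return c+d*z[v,u][...,None]
def proj(m,P):
    T=m["extrinsics"];q=np.atleast_2d(P)@T[:3,:3].T+T[:3,3];return np.c_[q[:,0]/q[:,2]*m["fx"]+m["cx"],q[:,1]/q[:,2]*m["fy"]+m["cy"]]
HUE={"blue":(108,125),"green":(50,80),"orange":(6,16),"purple":(130,150)}
def mask(p,lo,hi,s=120,v=50):
    h=cv2.cvtColor(p,cv2.COLOR_RGB2HSV);return cv2.inRange(h,(lo,s,v),(hi,255,255))
def red(p):return mask(p,0,5,130,60)|mask(p,172,179,130,60)
def blobs(mk,a=6):
    n,l,s,c=cv2.connectedComponentsWithStats(mk)
    return [(c[i].round(1),s[i,4],l==i) for i in range(1,n) if s[i,4]>=a]
E
python3 - <<'E'
from h import *;import pickle
d=pickle.load(open("v0.pkl","rb"));p,z,m=d["top"]
cv2.imwrite("pics/c1.png",cv2.resize(p[140:275,105:405,::-1],None,fx=2.6,fy=2.6,interpolation=cv2.INTER_CUBIC))
for n,mk in [(k,mask(p,*r)) for k,r in HUE.items()]+[("red",red(p))]:
    for c,a,l in blobs(mk):
        if not(110<c[0]<400 and 130<c[1]<280):continue
        v,u=np.nonzero(l);P=dep(m,z,v,u);print(n,c,a,"med",np.median(P,0).round(),"zmax",np.percentile(P[:,2],90).round())
E
```

```text
blue [348.  161.4] 1120 med [ 776. -248.   12.] zmax 15.0
blue [374.7 245.6] 277 med [ 481. -321.   62.] zmax 84.0
blue [166.1 250.1] 66 med [452. 351. 136.] zmax 139.0
green [316.6 247. ] 91 med [ 473. -125.   81.] zmax 85.0
orange [240.2 151.6] 30 med [788. 135.  58.] zmax 63.0
orange [343.5 246.3] 1079 med [ 479. -220.   49.] zmax 78.0
orange [142.5 243.2] 13 med [472. 454.  37.] zmax 40.0
orange [155.5 244.1] 33 med [469. 413.  29.] zmax 32.0
orange [215.7 246.2] 81 med [468. 198. 135.] zmax 139.0
purple [121.6 242.8] 12 med [472. 516.  64.] zmax 68.0
red [237.5 187.5] 8 med [670. 141.  32.] zmax 36.0
red [270.7 188.8] 6 med [667.  25.  35.] zmax 36.0
red [236.6 201.2] 9 med [623. 141.  32.] zmax 36.0
red [303.5 204.5] 8 med [616. -87.  34.] zmax 37.0
```

View pics/c1.png

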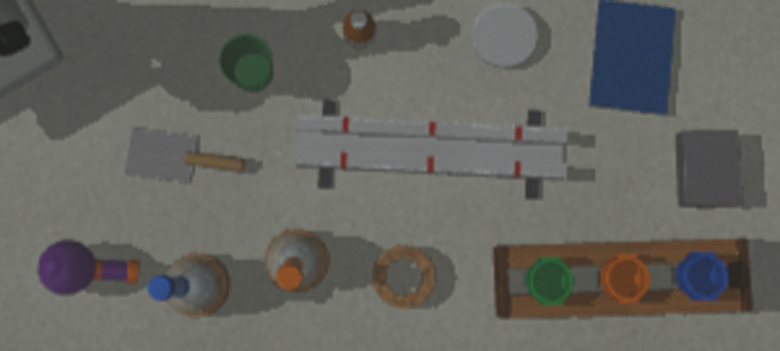

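The flask meant as orange is the clear glass one in its cork at (218,240) in the top view. The purple item with an orange band at (131,243) is lying down and is the decoy. The blue flask is at (178,250). The green cork at (260,246) is empty, so there is no green flask. The rail's red marks are at about (237,194), (270,195) and (303,197), and the holders are at (317,247), (346,246) and (375,246).

Next I'll move above the rail and look with the wrist camera.

```bash
cat >> h.py <<'E'
from scipy.spatial.transform import Rotation as Ro
def want(yaw,tilt=None):
    "tool down, tool y along world direction yaw (deg)"
    a=np.radians(yaw);y=np.array([np.cos(a),np.sin(a),0]);z=np.array([0,0,-1.]);return np.c_[np.cross(y,z),y,z]
def go(pos,R,s=None):
    s=s or sensors.read_state();R0=s["ee_rot"]
    t=R0.T@(np.array(pos,float)-s["tool_pos"])/25;r=Ro.from_matrix(R0.T@R).as_rotvec(degrees=True)/6
    print(pos,"units",t.round(2),r.round(2),"rows>=",max(np.linalg.norm(t)*25/41.7,np.linalg.norm(r)*6/7.16).round(1))
E
python3 - <<'E'
from h import *
go([520,320,330],want(0));go([560,30,330],want(0))
E
```

```text
[520, 320, 330] units [-14.47  -7.31  -4.31] [-1.000e-02  1.000e-02  1.133e+01] rows>= 10.1
[560, 30, 330] units [-20.31 -17.47  -4.3 ] [-1.000e-02  1.000e-02  1.133e+01] rows>= 16.3
```

Request:
carry_out(targets=[-14.5,-7.3,-4.3,0,0,11.33,1,-14.5,-7.3,-4.3,0,0,11.33,1,-14.5,-7.3,-4.3,0,0,11.33,1,-14.5,-7.3,-4.3,0,0,11.33,1,-14.5,-7.3,-4.3,0,0,11.33,1,-14.5,-7.3,-4.3,0,0,11.33,1,-14.5,-7.3,-4.3,0,0,11.33,1,-14.5,-7.3,-4.3,0,0,11.33,1,-14.5,-7.3,-4.3,0,0,11.33,1,-20.3,-17.5,-4.3,0,0,11.33,1,-20.3,-17.5,-4.3,0,0,11.33,1,-20.3,-17.5,-4.3,0,0,11.33,1,-20.3,-17.5,-4.3,0,0,11.33,1,-20.3,-17.5,-4.3,0,0,11.33,1,-20.3,-17.5,-4.3,0,0,11.33,1,-20.3,-17.5,-4.3,0,0,11.33,1,-20.3,-17.5,-4.3,0,0,11.33,1,-20.3,-17.5,-4.3,0,0,11.33,1,-20.3,-17.5,-4.3,0,0,11.33,1])

```text
time_s: 1.68
tool_pos: [559.5, 26.6, 330.1]
ee_rot: [[0.006, 1.0, -0.0], [1.0, -0.006, -0.0], [-0.0, -0.0, -1.0]]
contact_force: [-0.1, 0.5, 0.6]
width: 1.001
grasp_force: 0.0
```

```bash
python3 - <<'E'
from h import *
s=sensors.read_state();print(s["tool_pos"],s["ee_rot"].round(3),s["joint_positions"].round())
p,z,m=grab("wrist");T=m["extrinsics"];print("cam",(-T[:3,:3].T@T[:3,3]).round(),T[:3,:3].round(2),m["fx"])
cv2.imwrite("pics/w1.png",p[:,:,::-1])
for c,a,l in blobs(red(p),20):
    v,u=np.nonzero(l);print(c,a,onz(m,*[np.array(x) for x in c],34).round(1),np.median(dep(m,z,v,u),0).round(1))
go([500,-220,330],want(0))
E
```

```text
[559.51021266  26.63373506 330.13997931] [[ 0.006  1.    -0.   ]
 [ 1.    -0.006 -0.   ]
 [-0.    -0.    -1.   ]] [-35.  12.  32.  99.  -7.  71.  -3.]
cam [561.  97. 492.] [[ 1.   -0.01  0.  ]
 [-0.01 -0.97  0.26]
 [-0.   -0.26 -0.97]] 293.8535201959535
[297.5  84.5] 52 [621.7 143.2  34. ] [621.7 143.4  34. ]
[330.5  85.4] 46 [670.1 141.7  34. ] [670.1 142.1  34.2]
[293.7 162.5] 44 [619.2  28.4  34. ] [619.5  27.9  33.9]
[324.2 163. ] 32 [666.9  27.3  34. ] [666.8  27.4  34.3]
[169.9 227.9] 24 [416.5 -79.3  34. ] [513.2  38.7 339.2]
[344.8 230.5] 35 [707.1 -85.8  34. ] [607.6  38.2 344.1]
[290.2 231. ] 30 [616.3 -86.1  34. ] [615.9 -86.2  33.9]
[318.7 232. ] 29 [663.8 -88.2  34. ] [664.  -88.3  33.7]
[360.8 247.7] 59 [ 736.4 -117.1   34. ] [608.9  38.1 365.6]
[149.6 250.9] 47 [ 378.7 -120.7   34. ] [512.7  38.8 369.2]
[370.1 253.3] 24 [ 753.1 -127.5   34. ] [611.4  38.1 372.3]
[138.5 264.9] 80 [ 357.1 -146.7   34. ] [512.3  38.8 381.7]
[375.1 269.2] 34 [ 764.5 -157.6   34. ] [607.9  38.1 385.7]
[128.4 271.5] 29 [ 338.2 -159.2   34. ] [510.8  38.8 387.5]
[388.5 274.2] 52 [ 788.6 -167.3   34. ] [611.6  38.1 390. ]
[500, -220, 330] units [-9.97 -2.35 -0.01] [-0.01 -0.   -0.02] rows>= 6.1
```

View pics/w1.png

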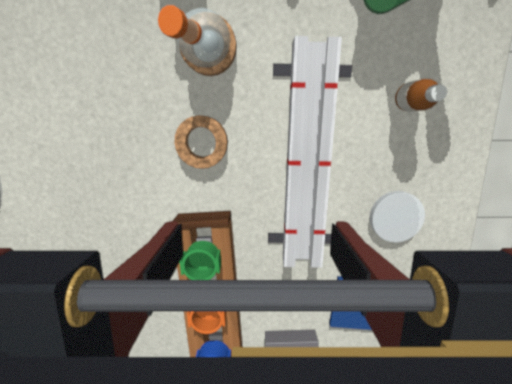

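Request:
carry_out(targets=[-8.7,-3.2,0,0,0,0,1,-8.7,-3.2,0,0,0,0,1,-8.7,-3.2,0,0,0,0,1,-8.7,-3.2,0,0,0,0,1,-8.7,-3.2,0,0,0,0,1,-8.7,-3.2,0,0,0,0,1,-8.7,-3.2,0,0,0,0,1,-8.7,-3.2,0,0,0,0,1])

```text
time_s: 2.4
tool_pos: [479.4, -187.2, 330.0]
ee_rot: [[0.001, 1.0, -0.0], [1.0, -0.001, 0.001], [0.001, -0.0, -1.0]]
contact_force: [0.3, 1.3, -0.3]
width: 1.002
grasp_force: 0.0
```

```bash
python3 - <<'E'
from h import *
s=sensors.read_state();print(s["tool_pos"],s["joint_positions"].round())
p,z,m=grab("wrist")
cv2.imwrite("pics/w2.png",p[:,:,::-1])
P=None
v,u=np.mgrid[0:384,0:512];P=dep(m,z,v.ravel(),u.ravel()).reshape(384,512,3)
for n in("blue","green","orange"):
    mk=mask(p,*HUE[n],100,40)>0
    ok=mk&(np.abs(P[...,2]-83)<2.5)&(P[...,0]>420)&(P[...,0]<540)
    q=P[ok][:,:2]
    c,r=cv2.minEnclosingCircle(q.astype(np.float32));
    A=np.c_[2*q,np.ones(len(q))];k=np.linalg.lstsq(A,(q**2).sum(1),rcond=None)[0]
    print(n,len(q),"mincirc",np.round(c,1),round(r,1),"lsq",k[:2].round(1),np.sqrt(k[2]+k[0]**2+k[1]**2).round(1))
    f=mk&(P[...,2]>50)&(P[...,2]<60);print("low",P[f].min(0).round() if f.any() else 0,P[f].max(0).round() if f.any() else 0)
w=(np.abs(P[...,2]-48)<1.5)&(mask(p,3,20,60,20)>0);q=P[w][:,:2]
print(cv2.minAreaRect(q.astype(np.float32)),len(q))
cv2.imwrite("pics/w2m.png",(w*255).astype(np.uint8))
E
```

```text
[ 479.38613317 -187.16887428  330.03740337] [-21.   7.  40. 105.  -5.  70.  20.]
blue 352 mincirc [ 481.7 -317.2] 31.1 lsq [ 482.  -317.5] 25.8
low [ 453. -342.   50.] [ 510. -290.   60.]
green 464 mincirc [ 471.5 -123.9] 30.9 lsq [ 471.7 -124.2] 25.8
low [ 450. -147.   50.] [ 497. -102.   60.]
orange 429 mincirc [ 476.8 -219.9] 31.8 lsq [ 476.9 -219.7] 26.1
low [ 424. -378.   50.] [528. -62.  60.]
((476.8062744140625, -222.02183532714844), (93.05391693115234, 320.0712890625), 3.207268238067627) 4834
```

View pics/w2.png

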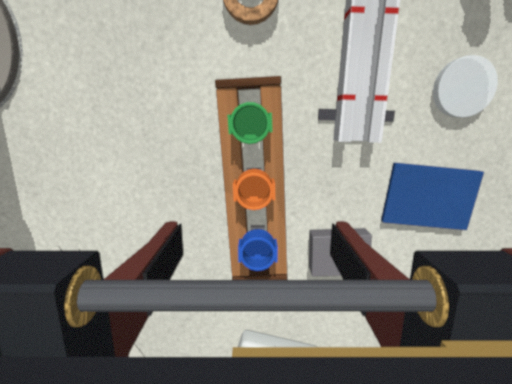

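Marks on the rail: A (646,142.5), B (643,28), C (640,-87), at 115 mm spacing as specified. Holders: green (471.7,-124), orange (476.9,-219.8), blue (482,-317.4). The rack is at 3° yaw and the rail at -1.45°.

I'll start with the green holder and take it to A.

```bash
python3 - <<'E'
from h import *
go([471.7,-124.1,150],want(3.05));go([471.7,-124.1,55],want(3.05))
E
```

```text
[471.7, -124.1, 150] units [ 2.46 -0.33  7.2 ] [-0.   -0.01 -0.49] rows>= 4.6
[471.7, -124.1, 55] units [ 2.46 -0.33 11.  ] [-0.   -0.01 -0.49] rows>= 6.8
```

Request:
carry_out(targets=[2.5,-0.33,5.0,0,0,-0.49,1,2.5,-0.33,5.0,0,0,-0.49,1,2.5,-0.33,5.0,0,0,-0.49,1,2.5,-0.33,7.2,0,0,-0.49,1,2.5,-0.33,8.4,0,0,-0.49,1,2.5,-0.33,9.6,0,0,-0.49,1,2.5,-0.33,10.4,0,0,-0.49,1,2.5,-0.33,10.8,0,0,-0.49,1,2.5,-0.33,11,0,0,-0.49,1,2.5,-0.33,11,0,0,-0.49,1,2.5,-0.33,11,0,0,-0.49,0.6,2.5,-0.33,11,0,0,-0.49,0.6,2.5,-0.33,11,0,0,-0.49,0.5,2.5,-0.33,11,0,0,-0.49,0.5,2.5,-0.33,11,0,0,-0.49,0.5,2.5,-0.33,11,0,0,-0.49,0.5], force=50)

```text
time_s: 3.78
tool_pos: [471.6, -125.3, 55.9]
ee_rot: [[-0.051, 0.999, 0.001], [0.999, 0.051, 0.0], [0.0, 0.001, -1.0]]
contact_force: [-1.8, 0.6, 7.2]
width: 0.678
grasp_force: 50.0
```

```bash
python3 - <<'E'
from h import *
s=sensors.read_state();print(s["tool_pos"],s["width"],s["grasp_force"],s["contact_force"])
go([471.7,-124.1,140],want(3.05));go([645.9,142.5,140],want(-1.45))
E
```

```text
[ 471.56537139 -125.30784565   55.91050328] 0.678227622177489 50.00239670276642 [-1.75520548  0.58527867  7.23069029]
[471.7, -124.1, 140] units [ 0.05  0.01 -3.36] [ 0.01 -0.   -0.02] rows>= 2.0
[645.9, 142.5, 140] units [10.35  7.51 -3.35] [ 0.01 -0.    0.73] rows>= 7.9
```

Request:
carry_out(targets=[0,0,-1.0,0,0,0,0.5,0,0,-2.4,0,0,0,0.5,0,0,-3.6,0,0,0,0.5,2,1.5,-3.6,0,0,0.7,0.5,3.5,2.6,-3.6,0,0,0.7,0.5,5,3.6,-3.6,0,0,0.7,0.5,6.5,4.8,-3.6,0,0,0.7,0.5,8,5.9,-3.6,0,0,0.7,0.5,9.3,6.8,-3.6,0,0,0.7,0.5,10.2,7.4,-3.6,0,0,0.73,0.5,10.35,7.5,-3.6,0,0,0.73,0.5,10.35,7.5,-3.6,0,0,0.73,0.5,10.35,7.5,-3.6,0,0,0.73,0.5,10.35,7.5,-3.6,0,0,0.73,0.5])

```text
time_s: 4.95
tool_pos: [644.6, 141.5, 144.7]
ee_rot: [[0.026, 1.0, -0.001], [1.0, -0.026, -0.001], [-0.001, -0.001, -1.0]]
contact_force: [-0.8, -0.4, -2.2]
width: 0.674
grasp_force: 50.0
```

```bash
python3 - <<'E'
from h import *
s=sensors.read_state();print(s["tool_pos"],s["width"],s["contact_force"],s["joint_positions"].round())
p,z,m=grab("wrist");cv2.imwrite("pics/w3.png",p[:,:,::-1])
for c,a,l in blobs(red(p),20):
    v,u=np.nonzero(l);q=np.median(dep(m,z,v,u),0)
    if abs(q[2]-34)<3: print(c,a,onz(m,*[np.array(x) for x in c],34).round(1))
for f in (85,64,47,44,39): go([645.9,142.5,f],want(-1.45))
E
```

```text
[644.62897009 141.46836289 144.67504004] 0.6740608280587875 [-0.84637399 -0.37964362 -2.15734311] [-39.  33.  31.  97. -20.  55.  -3.]
[229.7 192.4] 68 [620.2 143.1  34. ]
[284.2 192.5] 93 [672.2 141.7  34. ]
[645.9, 142.5, 85] units [0.07 0.05 2.4 ] [-0.01  0.01 -0.02] rows>= 1.4
[645.9, 142.5, 64] units [0.08 0.05 3.24] [-0.01  0.01 -0.02] rows>= 1.9
[645.9, 142.5, 47] units [0.08 0.05 3.92] [-0.01  0.01 -0.02] rows>= 2.3
[645.9, 142.5, 44] units [0.08 0.05 4.04] [-0.01  0.01 -0.02] rows>= 2.4
[645.9, 142.5, 39] units [0.08 0.05 4.24] [-0.01  0.01 -0.02] rows>= 2.5
```

View pics/w3.png

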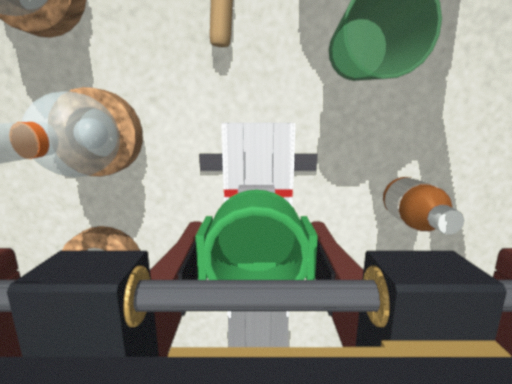

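Request:
carry_out(targets=[0.08,0.055,0.8,0,0,-0.02,0.5,0.08,0.055,1.6,0,0,-0.02,0.5,0.08,0.055,2.2,0,0,-0.02,0.5,0.08,0.055,2.4,0,0,-0.02,0.5,0.08,0.055,2.4,0,0,-0.02,0.5,0.08,0.055,2.4,0,0,-0.02,0.5])

```text
time_s: 5.5
tool_pos: [646.9, 143.5, 85.8]
ee_rot: [[0.025, 1.0, 0.0], [1.0, -0.025, -0.0], [-0.0, 0.0, -1.0]]
contact_force: [0.9, -0.3, -2.5]
width: 0.683
grasp_force: 50.0
```

```bash
python3 - <<'E'
from h import *
go([646.1,142.5,64],want(-1.45));go([646.1,142.5,44],want(-1.45))
E
```

```text
[646.1, 142.5, 64] units [-0.04 -0.03  0.87] [0. 0. 0.] rows>= 0.5
[646.1, 142.5, 44] units [-0.04 -0.03  1.67] [0. 0. 0.] rows>= 1.0
```

Request:
carry_out(targets=[-0.02,-0.02,0.3,0,0,0,0.5,-0.02,-0.02,0.6,0,0,0,0.5,-0.02,-0.02,0.9,0,0,0,0.5,-0.02,-0.02,1.1,0,0,0,0.5,-0.02,-0.02,1.3,0,0,0,0.5,-0.02,-0.02,1.5,0,0,0,0.5,-0.02,-0.02,1.65,0,0,0,0.5,-0.02,-0.02,1.65,0,0,0,0.5,-0.02,-0.02,1.65,0,0,0,0.5])

```text
time_s: 6.25
tool_pos: [645.9, 144.1, 44.6]
ee_rot: [[0.024, 1.0, -0.001], [1.0, -0.024, 0.001], [0.001, -0.001, -1.0]]
contact_force: [-4.6, -0.7, 9.7]
width: 0.681
grasp_force: 50.0
```

```bash
python3 - <<'E'
from h import *
s=sensors.read_state();print(s["tool_pos"],s["contact_force"],s["wrist_torque"],s["joint_positions"].round())
p,z,m=grab("wrist")
v,u=np.mgrid[0:384,0:512];P=dep(m,z,v.ravel(),u.ravel()).reshape(384,512,3)
k=(mask(p,*HUE["green"],100,40)>0)&(np.hypot(P[...,0]-646,P[...,1]-142)<45)
print(np.percentile(P[k][:,2],[90,97,99]))
E
```

```text
[645.86372478 144.12658304  44.59087047] [-4.56544152 -0.70804748  9.71483422] [-0.12569411  1.4122026   0.00327069] [-36.  40.  27. 100. -24.  46.   0.]
[71.19822472 71.78345524 72.19274227]
```

Request:
carry_out(targets=[0,0,0,0,0,1,0.5,0,0,0,0,0,2,0.5,0,0,0,0,0,3,0.5,0,0,0,0,0,4,0.5,0,0,0,0,0,5,0.5,0,0,0,0,0,6,0.5,0,0,0,0,0,7,0.5,0,0,0,0,0,8,0.5,0,0,0,0,0,9,0.5,0,0,0,0,0,10,0.5,0,0,0,0,0,11,0.5,0,0,0,0,0,12,0.5,0,0,0,0,0,13,0.5,0,0,0,0,0,14,0.5,0,0,0,0,0,15,0.5,0,0,0,0,0,15,0.5,0,0,0,0,0,15,0.5])

```text
time_s: 7.72
tool_pos: [647.9, 144.8, 45.5]
ee_rot: [[1.0, -0.023, 0.003], [-0.023, -1.0, 0.001], [0.003, -0.001, -1.0]]
contact_force: [-1.2, 0.9, 9.4]
width: 0.676
grasp_force: 50.0
```

```bash
python3 - <<'E'
from h import *
s=sensors.read_state();print(s["tool_pos"],s["contact_force"],s["wrist_torque"])
go([646.1,142.5,53],want(-91.45))
E
```

```text
[647.93086274 144.75916925  45.47701703] [-1.22083405  0.85449883  9.40949974] [ 0.26253885  0.44584641 -0.09830989]
[646.1, 142.5, 53] units [-0.07  0.09 -0.3 ] [-0.01 -0.03  0.02] rows>= 0.2
```

Request:
carry_out(targets=[-0.07,0,0,0,0,0,0.5,-0.07,0,0,0,0,0,0.5,-0.07,0,-0.15,0,0,0,0.5,-0.07,0,-0.3,0,0,0,0.5,-0.07,0,-0.3,0,0,0,0.5,-0.07,0,-0.3,0,0,0,0.8,-0.07,0,-0.3,0,0,0,0.85,-0.07,0,-0.3,0,0,0,0.85,-0.07,0,-0.3,0,0,0,0.85,-0.07,0,-1.3,0,0,0,0.85,-0.07,0,-2.8,0,0,0,0.85,-0.07,0,-4.2,0,0,0,0.85,-0.07,0,-5.5,0,0,0,0.85,-0.07,0,-5.5,0,0,0,1])

```text
time_s: 8.88
tool_pos: [647.7, 143.4, 187.8]
ee_rot: [[1.0, -0.024, 0.009], [-0.024, -1.0, 0.002], [0.009, -0.002, -1.0]]
contact_force: [0.4, -1.3, 0.5]
width: 0.894
grasp_force: 0.0
```

```bash
cat >> h.py <<'E'
def rim(col,c,zr,cam="wrist",save=None):
    p,z,m=grab(cam)
    if save: cv2.imwrite(save,p[:,:,::-1])
    v,u=np.mgrid[0:384,0:512];P=dep(m,z,v.ravel(),u.ravel()).reshape(384,512,3)
    k=(mask(p,*HUE[col],100,40)>0)&(np.hypot(P[...,0]-c[0],P[...,1]-c[1])<45)
    zt=np.percentile(P[k][:,2],[50,90,95,98]).round(1);k&=np.abs(P[...,2]-zr)<2.5;q=P[k][:,:2]
    k=np.linalg.lstsq(np.c_[2*q,np.ones(len(q))],(q**2).sum(1),rcond=None)[0]
    print(col,"z",zt,"centre",k[:2].round(1),"r",np.sqrt(k[2]+k[0]**2+k[1]**2).round(1),len(q))
E
python3 - <<'E'
from h import *
s=sensors.read_state();print(s["tool_pos"],s["contact_force"],s["joint_positions"].round())
p,z,m=grab("wrist");cv2.imwrite("pics/w4.png",p[:,:,::-1])
rim("green",(646,142),80);rim("green",(646,142),80,"top")
go([476.9,-219.8,190],want(3.05));go([476.9,-219.8,55],want(3.05))
E
```

```text
[647.74055546 143.38888422 187.83347312] [ 0.38955226 -1.32970203  0.48135006] [-55.  40.  57.  96. -36.  65. -79.]
green z [57.5 79.7 80.1 80.5] centre [649.3 145.4] r 25.7 947
green z [76.2 80.6 81.9 83.3] centre [636.3 121.1] r 4.6 6
[476.9, -219.8, 190] units [-6.34 14.72 -0.37] [-1.000e-02  0.000e+00 -1.573e+01] rows>= 13.2
[476.9, -219.8, 55] units [-6.33 14.72  5.03] [-1.000e-02  0.000e+00 -1.573e+01] rows>= 13.2
```

View pics/w4.png

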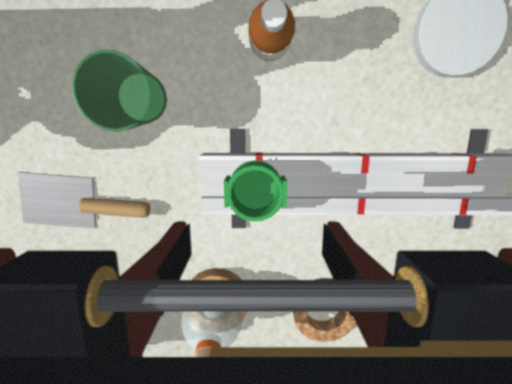

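```bash
python3 - <<'E'
from h import *
p,z,m=grab("wrist")
for c,a,l in blobs(red(p),20):
    v,u=np.nonzero(l);q=np.median(dep(m,z,v,u),0)
    if abs(q[2]-34)<3: print(c,a,onz(m,*[np.array(x) for x in c],34).round(1))
rim("green",(646,142),80)
E
```

```text
[259.3 152.3] 36 [679.1 141.3  34. ]
[368.6 159.6] 110 [668.8  26.6  34. ]
[477.8 160.5] 107 [665.1 -88.2  34. ]
[364.2 203.4] 90 [620.8  27.8  34. ]
[469.1 204.1] 90 [617.3 -86.8  34. ]
green z [57.3 79.8 80.2 80.6] centre [649.4 145.4] r 25.8 981
```

Request:
carry_out(targets=[-6.33,14.7,-0.3,0,0,-15.73,1,-6.33,14.7,-0.3,0,0,-15.73,1,-6.33,14.7,-0.3,0,0,-15.73,1,-6.33,14.7,-0.3,0,0,-15.73,1,-6.33,14.7,-0.3,0,0,-15.73,1,-6.33,14.7,-0.3,0,0,-15.73,1,-6.33,14.7,-0.3,0,0,-15.73,1,-6.33,14.7,-0.3,0,0,-15.73,1,-6.33,14.7,-0.3,0,0,-15.73,1,-6.33,14.7,-0.3,0,0,-15.73,1,-6.33,14.7,-0.3,0,0,-15.73,1,-6.33,14.7,-0.3,0,0,-15.73,1,-6.33,14.7,-0.3,0,0,-15.73,1,-6.33,14.7,-0.3,0,0,-15.73,1,-6.33,14.7,-0.3,0,0,-15.73,1,-6.33,14.7,1,0,0,-15.73,1,-6.33,14.7,2,0,0,-15.73,1,-6.33,14.7,3,0,0,-15.73,1,-6.33,14.7,3,0,0,-15.73,1])

```text
time_s: 10.72
tool_pos: [474.6, -217.8, 102.1]
ee_rot: [[-0.05, 0.999, -0.008], [0.999, 0.05, 0.002], [0.002, -0.008, -1.0]]
contact_force: [-0.2, 0.5, -0.1]
width: 1.001
grasp_force: 0.0
```

```bash
python3 - <<'E'
from h import *
go([476.9,-219.8,55],want(3.05))
E
```

```text
[476.9, -219.8, 55] units [-0.09  0.1   1.88] [-0.08 -0.02 -0.03] rows>= 1.1
```

Request:
carry_out(targets=[-0.09,0.1,0.9,-0.08,0,0,1,-0.09,0.1,1.6,-0.08,0,0,1,-0.09,0.1,1.85,-0.08,0,0,1,-0.09,0.1,1.85,-0.08,0,0,1,-0.09,0.1,1.85,-0.08,0,0,0.6,-0.09,0.1,1.85,-0.08,0,0,0.5,-0.09,0.1,1.85,-0.08,0,0,0.5,-0.09,0.1,1.85,-0.08,0,0,0.5,-0.09,0.1,1.85,-0.08,0,0,0.5,-0.09,0.1,1.85,-0.08,0,0,0.5], force=50)

```text
time_s: 11.55
tool_pos: [480.2, -221.8, 60.8]
ee_rot: [[-0.053, 0.999, 0.009], [0.999, 0.053, 0.001], [0.0, 0.009, -1.0]]
contact_force: [-2.0, 0.0, 7.0]
width: 0.679
grasp_force: 50.0
```

```bash
python3 - <<'E'
from h import *
go([476.9,-219.8,146],want(3.05));go([643.1,27.9,146],want(-1.45))
E
```

```text
[476.9, -219.8, 146] units [ 0.09 -0.1  -3.41] [ 0.08 -0.   -0.01] rows>= 2.0
[643.1, 27.9, 146] units [ 9.63  7.06 -3.35] [ 0.08 -0.01  0.74] rows>= 7.4
```

Request:
carry_out(targets=[0,0,0,0.08,0,0,0.9,0,0,0,0.08,0,0,1,0,-0.1,0.1,0.08,0,0,1,0.07,-0.13,0.21,0.08,0,0,1,0.07,-0.13,0.21,0.08,0,0,1,0.07,-0.13,0.21,0.08,0,0,1,0.07,-0.13,0.21,0.08,0,0,0.6,0.07,-0.13,0.21,0.08,0,0,0.5,0.07,-0.13,0.21,0.08,0,0,0.5,0.07,-0.13,0.21,0.08,0,0,0.5,0.07,-0.13,0.21,0.08,0,0,0.5])

```text
time_s: 12.47
tool_pos: [477.3, -220.1, 55.0]
ee_rot: [[-0.053, 0.999, 0.001], [0.999, 0.053, -0.0], [-0.0, 0.001, -1.0]]
contact_force: [1.2, -0.5, -1.0]
width: 0.679
grasp_force: 50.0
```

```bash
python3 - <<'E'
from h import *
go([476.9,-219.8,146],want(3.05));go([643.1,27.9,146],want(-1.45))
E
```

```text
[476.9, -219.8, 146] units [ 0.01 -0.01 -3.64] [ 0.01  0.   -0.  ] rows>= 2.2
[643.1, 27.9, 146] units [ 9.55  7.15 -3.64] [0.01 0.   0.75] rows>= 7.5
```

Good grip, with the flange 7 mm below the TCP. Now carry it to B.

Request:
carry_out(targets=[0,0,-1.0,0,0,0,0.5,0,0,-2.4,0,0,0,0.5,0,0,-3.6,0,0,0,0.5,1.5,1.1,-3.6,0,0,0.7,0.5,3,2.2,-3.6,0,0,0.7,0.5,4.5,3.4,-3.6,0,0,0.7,0.5,6,4.5,-3.6,0,0,0.7,0.5,7.5,5.6,-3.6,0,0,0.7,0.5,8.7,6.5,-3.6,0,0,0.75,0.5,9.4,7.05,-3.6,0,0,0.75,0.5,9.55,7.15,-3.6,0,0,0.75,0.5,9.55,7.15,-3.0,0,0,0.75,0.5,9.55,7.15,-2.2,0,0,0.75,0.5,9.55,7.15,-1.4,0,0,0.75,0.5,9.55,7.15,-1.2,0,0,0.75,0.5,9.55,7.15,-1.2,0,0,0.75,0.5,9.55,7.15,-1.2,0,0,0.75,0.5,9.55,7.15,-1.2,0,0,0.75,0.5])

```text
time_s: 13.97
tool_pos: [643.6, 27.5, 86.1]
ee_rot: [[0.026, 1.0, 0.002], [1.0, -0.026, 0.0], [0.0, 0.002, -1.0]]
contact_force: [0.2, 0.1, -2.2]
width: 0.682
grasp_force: 50.0
```

```bash
python3 - <<'E'
from h import *
for i in range(3): print(sensors.read_state()["tool_pos"].round(2));snapshot("top")
go([643.1,27.9,43.5],want(-1.45))
E
```

```text
[643.62  27.5   86.09]
[643.7   27.62  86.22]
[643.65  27.72  86.15]
[643.1, 27.9, 43.5] units [ 0.01 -0.02  1.7 ] [ 0.02 -0.   -0.  ] rows>= 1.0
```

Request:
carry_out(targets=[0,-0.02,0.3,0,0,0,0.5,0,-0.02,0.6,0,0,0,0.5,0,-0.02,0.9,0,0,0,0.5,0,-0.02,1.1,0,0,0,0.5,0,-0.02,1.3,0,0,0,0.5,0,-0.02,1.5,0,0,0,0.5,0,-0.02,1.7,0,0,0,0.5,0,-0.02,1.7,0,0,0,0.5,0,-0.02,1.7,0,0,0,0.5])

```text
time_s: 14.87
tool_pos: [641.7, 27.8, 42.8]
ee_rot: [[0.026, 1.0, -0.002], [1.0, -0.026, 0.001], [0.001, -0.002, -1.0]]
contact_force: [-5.2, 0.4, 10.8]
width: 0.68
grasp_force: 50.0
```

```bash
python3 - <<'E'
from h import *
rim("orange",(643,28),71)
go([643.1,27.9,43.5],want(-1.45))
E
```

```text
orange z [ 51.6  70.6  71.5 119.1] centre [642.8  27.8] r 26.9 2561
[643.1, 27.9, 43.5] units [ 0.    0.06 -0.02] [-0.02 -0.01 -0.  ] rows>= 0.0
```

Request:
carry_out(targets=[0,0,0,0,0,1,0.5,0,0,0,0,0,2,0.5,0,0,0,0,0,3,0.5,0,0,0,0,0,4,0.5,0,0,0,0,0,5,0.5,0,0,0,0,0,6,0.5,0,0,0,0,0,7,0.5,0,0,0,0,0,8,0.5,0,0,0,0,0,9,0.5,0,0,0,0,0,10,0.5,0,0,0,0,0,11,0.5,0,0,0,0,0,12,0.5,0,0,0,0,0,13,0.5,0,0,0,0,0,14,0.5,0,0,0,0,0,15,0.5,0,0,0,0,0,15,0.5,0,0,0,0,0,15,0.5])

```text
time_s: 16.33
tool_pos: [644.4, 27.5, 43.9]
ee_rot: [[1.0, -0.026, 0.004], [-0.026, -1.0, -0.001], [0.004, 0.0, -1.0]]
contact_force: [0.3, 0.5, 10.1]
width: 0.682
grasp_force: 50.0
```

```bash
python3 - <<'E'
from h import *
go([643.0,27.9,52],want(-91.45))
E
```

```text
[643.0, 27.9, 52] units [-0.06 -0.01 -0.32] [ 0.   -0.04 -0.01] rows>= 0.2
```

Request:
carry_out(targets=[-0.06,0,0,0,0,0,0.5,-0.06,0,0,0,0,0,0.5,-0.06,0,-0.15,0,0,0,0.5,-0.06,0,-0.3,0,0,0,0.5,-0.06,0,-0.3,0,0,0,0.5,-0.06,0,-0.3,0,0,0,0.8,-0.06,0,-0.3,0,0,0,0.85,-0.06,0,-0.3,0,0,0,0.85,-0.06,0,-0.3,0,0,0,0.85,-0.06,0,-1.3,0,0,0,0.85,-0.06,0,-2.8,0,0,0,0.85,-0.06,0,-4.2,0,0,0,0.85,-0.06,0,-5.5,0,0,0,0.85,-0.06,0,-5.5,0,0,0,1,-0.06,0,-5.5,0,0,0,1,-0.06,0,-5.5,0,0,0,1])

```text
time_s: 17.67
tool_pos: [640.1, 28.3, 178.8]
ee_rot: [[1.0, -0.025, -0.002], [-0.025, -1.0, 0.001], [-0.002, -0.001, -1.0]]
contact_force: [-0.0, -1.3, 0.8]
width: 0.993
grasp_force: 0.0
```

```bash
python3 - <<'E'
from h import *
rim("orange",(643,28),80)
p,z,m=grab("wrist")
for c,a,l in blobs(red(p),20):
    v,u=np.nonzero(l);q=np.median(dep(m,z,v,u),0)
    if abs(q[2]-34)<3: print(c,a,onz(m,*[np.array(x) for x in c],34).round(1))
go([482,-317.4,185],want(3.05))
E
```

```text
orange z [ 60.9  80.2 245.9 257.6] centre [645.8  28.1] r 26.0 1052
[147.6 152.2] 37 [678.  140.9  34. ]
[258.4 151.4] 43 [675.9  26.   34. ]
[368.4 158.9] 106 [665.2 -88.3  34. ]
[364.1 202.4] 92 [618.  -87.1  34. ]
[482, -317.4, 185] units [-5.96 13.98 -0.26] [ -0.02   0.02 -15.75] rows>= 13.2
```

Request:
carry_out(targets=[-5.96,14.0,-0.3,0,0,-15.75,1,-5.96,14.0,-0.3,0,0,-15.75,1,-5.96,14.0,-0.3,0,0,-15.75,1,-5.96,14.0,-0.3,0,0,-15.75,1,-5.96,14.0,-0.3,0,0,-15.75,1,-5.96,14.0,-0.3,0,0,-15.75,1,-5.96,14.0,-0.3,0,0,-15.75,1,-5.96,14.0,-0.3,0,0,-15.75,1,-5.96,14.0,-0.3,0,0,-15.75,1,-5.96,14.0,-0.3,0,0,-15.75,1,-5.96,14.0,-0.3,0,0,-15.75,1,-5.96,14.0,-0.3,0,0,-15.75,1,-5.96,14.0,-0.3,0,0,-15.75,1,-5.96,14.0,-0.3,0,0,-15.75,1,-5.96,14.0,1,0,0,-15.75,1,-5.96,14.0,2,0,0,-15.75,1,-5.96,14.0,3,0,0,-15.75,1,-5.96,14.0,3,0,0,-15.75,1,-5.96,14.0,3,0,0,-15.75,1,-5.96,14.0,3,0,0,-15.75,1])

```text
time_s: 19.43
tool_pos: [483.2, -318.7, 105.6]
ee_rot: [[-0.052, 0.999, 0.0], [0.999, 0.052, -0.001], [-0.001, 0.0, -1.0]]
contact_force: [0.2, -1.1, 0.9]
width: 1.004
grasp_force: 0.0
```

```bash
python3 - <<'E'
from h import *
go([482,-317.4,55],want(3.05))
E
```

```text
[482, -317.4, 55] units [ 0.05 -0.04  2.02] [ 0.    0.01 -0.02] rows>= 1.2
```

Request:
carry_out(targets=[0.05,-0.04,0.9,0,0,0,1,0.05,-0.04,1.6,0,0,0,1,0.05,-0.04,2.0,0,0,0,1,0.05,-0.04,2.0,0,0,0,1,0.05,-0.04,2.0,0,0,0,1,0.05,-0.04,2.0,0,0,0,0.6,0.05,-0.04,2.0,0,0,0,0.5,0.05,-0.04,2.0,0,0,0,0.5,0.05,-0.04,2.0,0,0,0,0.5,0.05,-0.04,2.0,0,0,0,0.5,0.05,-0.04,2.0,0,0,0,0.5], force=50)

```text
time_s: 20.35
tool_pos: [482.0, -317.2, 55.3]
ee_rot: [[-0.053, 0.999, 0.0], [0.999, 0.053, -0.0], [-0.0, 0.0, -1.0]]
contact_force: [-1.1, 1.8, 4.5]
width: 0.686
grasp_force: 49.4
```

```bash
python3 - <<'E'
from h import *
go([640.2,-87.2,145],want(-1.45))
E
```

```text
[640.2, -87.2, 145] units [ 8.85  6.81 -3.59] [0.   0.   0.75] rows>= 7.0
```

Request:
carry_out(targets=[0,0,-1.0,0,0,0,0.5,0,0,-2.4,0,0,0,0.5,0,0,-3.6,0,0,0,0.5,1.4,1.1,-3.6,0,0,0.7,0.5,2.8,2.15,-3.6,0,0,0.7,0.5,4.2,3.2,-3.6,0,0,0.7,0.5,5.6,4.3,-3.6,0,0,0.7,0.5,7,5.4,-3.6,0,0,0.7,0.5,8.1,6.2,-3.6,0,0,0.75,0.5,8.7,6.7,-3.6,0,0,0.75,0.5,8.85,6.8,-3.6,0,0,0.75,0.5,8.85,6.8,-3.0,0,0,0.75,0.5,8.85,6.8,-2.2,0,0,0.75,0.5,8.85,6.8,-1.4,0,0,0.75,0.5,8.85,6.8,-1.2,0,0,0.75,0.5,8.85,6.8,-1.2,0,0,0.75,0.5,8.85,6.8,-1.2,0,0,0.75,0.5,8.85,6.8,-1.2,0,0,0.75,0.5])

```text
time_s: 21.85
tool_pos: [640.5, -87.7, 86.1]
ee_rot: [[0.026, 1.0, 0.002], [1.0, -0.026, -0.0], [-0.0, 0.002, -1.0]]
contact_force: [0.9, 0.3, -1.2]
width: 0.686
grasp_force: 49.4
```

```bash
python3 - <<'E'
from h import *
go([640.2,-87.2,43.5],want(-1.45))
E
```

```text
[640.2, -87.2, 43.5] units [ 0.02 -0.02  1.7 ] [ 0.02  0.   -0.01] rows>= 1.0
```

Request:
carry_out(targets=[0,-0.01,0.3,0,0,0,0.5,0,-0.01,0.6,0,0,0,0.5,0,-0.01,0.9,0,0,0,0.5,0,-0.01,1.1,0,0,0,0.5,0,-0.01,1.3,0,0,0,0.5,0,-0.01,1.5,0,0,0,0.5,0,-0.01,1.7,0,0,0,0.5,0,-0.01,1.7,0,0,0,0.5,0,-0.01,1.7,0,0,0,0.5])

```text
time_s: 22.6
tool_pos: [639.5, -87.1, 43.0]
ee_rot: [[0.026, 1.0, -0.001], [1.0, -0.026, 0.001], [0.001, -0.001, -1.0]]
contact_force: [-4.2, 1.4, 10.9]
width: 0.687
grasp_force: 49.4
```

```bash
python3 - <<'E'
from h import *
rim("blue",(640,-87),71)
E
```

```text
blue z [49.6 70.3 70.7 71.1] centre [640.2 -88.7] r 26.9 2425
```

Request:
carry_out(targets=[0,0,0,0,0,1,0.5,0,0,0,0,0,2,0.5,0,0,0,0,0,3,0.5,0,0,0,0,0,4,0.5,0,0,0,0,0,5,0.5,0,0,0,0,0,6,0.5,0,0,0,0,0,7,0.5,0,0,0,0,0,8,0.5,0,0,0,0,0,9,0.5,0,0,0,0,0,10,0.5,0,0,0,0,0,11,0.5,0,0,0,0,0,12,0.5,0,0,0,0,0,13,0.5,0,0,0,0,0,14,0.5,0,0,0,0,0,15,0.5,0,0,0,0,0,15,0.5,0,0,0,0,0,15,0.5])

```text
time_s: 24.07
tool_pos: [641.8, -88.3, 44.2]
ee_rot: [[1.0, -0.026, 0.004], [-0.026, -1.0, -0.002], [0.004, 0.002, -1.0]]
contact_force: [-0.3, -0.2, 9.5]
width: 0.683
grasp_force: 49.4
```

```bash
python3 - <<'E'
from h import *
go([640.2,-87.4,52],want(-91.45))
E
```

```text
[640.2, -87.4, 52] units [-0.06 -0.03 -0.31] [ 0.02 -0.04 -0.01] rows>= 0.2
```

Request:
carry_out(targets=[-0.06,0,0,0,0,0,0.5,-0.06,0,0,0,0,0,0.5,-0.06,0,-0.15,0,0,0,0.5,-0.06,0,-0.3,0,0,0,0.5,-0.06,0,-0.3,0,0,0,0.5,-0.06,0,-0.3,0,0,0,0.8,-0.06,0,-0.3,0,0,0,0.85,-0.06,0,-0.3,0,0,0,0.85,-0.06,0,-0.3,0,0,0,0.85,-0.06,0,-1.3,0,0,0,0.85,-0.06,0,-2.8,0,0,0,0.85,-0.06,0,-4.2,0,0,0,0.85,-0.06,0,-5.8,0,0,0,0.85,-0.06,0,-7.4,0,0,0,1,-0.06,0,-9,0,0,0,1,-0.06,0,-10.5,0,0,0,1,-0.06,0,-10.5,0,0,0,1,-0.06,0,-10.5,0,0,0,1,-0.06,0,-10.5,0,0,0,1])

```text
time_s: 25.65
tool_pos: [637.6, -86.5, 303.8]
ee_rot: [[1.0, -0.025, -0.001], [-0.025, -1.0, 0.001], [-0.002, -0.001, -1.0]]
contact_force: [-0.6, 0.4, -0.6]
width: 1.0
grasp_force: 0.0
```

```bash
python3 - <<'E'
from h import *
rim("blue",(640,-87),80);rim("orange",(643,28),80);rim("green",(646,142),80)
p,z,m=grab("wrist")
for c,a,l in blobs(red(p),20):
    v,u=np.nonzero(l);q=np.median(dep(m,z,v,u),0)
    if abs(q[2]-34)<3: print(c,a,onz(m,*[np.array(x) for x in c],34).round(1))
print(sensors.read_state()["joint_positions"].round())
go([470,130,390],want(0)); go([470,130,390],want(-91.45))
E
```

```text
blue z [51.2 79.9 80.4 80.9] centre [641.5 -87.6] r 25.9 480
orange z [61.2 79.9 80.3 80.7] centre [645.6  27.8] r 26.0 511
green z [66.2 79.9 80.3 80.8] centre [649.1 144.2] r 25.9 517
[-41.  36.  69.  91. -34.  77. -59.]
[470, 130, 390] units [-6.93 -8.49 -3.45] [ -0.02   0.02 -15.24] rows>= 12.8
[470, 130, 390] units [-6.93 -8.49 -3.45] [-0.    0.03 -0.  ] rows>= 6.9
```

Request:
carry_out(targets=[-6.5,-9.2,-3.45,0,0,-15.24,1,-6.5,-9.2,-3.45,0,0,-15.24,1,-6.5,-9.2,-3.45,0,0,-15.24,1,-6.5,-9.2,-3.45,0,0,-15.24,1,-6.5,-9.2,-3.45,0,0,-15.24,1,-6.5,-9.2,-3.45,0,0,-15.24,1,-6.5,-9.2,-3.45,0,0,-15.24,1,-6.5,-9.2,-3.45,0,0,-15.24,1,-6.5,-9.2,-3.45,0,0,-15.24,1,-6.5,-9.2,-3.45,0,0,-15.24,1,-6.5,-9.2,-3.45,0,0,-15.24,1,-6.5,-9.2,-3.45,0,0,-15.24,1,-6.5,-9.2,-3.45,0,0,-15.24,1,-6.5,-9.2,-3.45,0,0,-15.24,1,-6.5,-9.2,-3.45,0,0,-15.24,1,-6.5,-9.2,-3.45,0,0,-15.24,1,-6.5,-9.2,-3.45,0,0,-15.24,1])

```text
time_s: 27.27
tool_pos: [481.5, 147.0, 390.9]
ee_rot: [[0.003, 1.0, -0.0], [1.0, -0.003, -0.0], [-0.0, -0.0, -1.0]]
contact_force: [-0.7, -0.0, -0.7]
width: 1.0
grasp_force: 0.0
```

```bash
cat >> h.py <<'E'
def flask(col,save=None):
    p,z,m=grab("wrist")
    if save: cv2.imwrite(save,p[:,:,::-1])
    v,u=np.mgrid[0:384,0:512];P=dep(m,z,v.ravel(),u.ravel()).reshape(384,512,3)
    near=(P[...,0]>350)&(P[...,0]<570)&(P[...,1]>100)&(P[...,1]<420)
    for c,a,l in blobs(mask(p,*HUE[col],110,40)*near.astype(np.uint8),20):
        q=P[l];print(col,c,a,"med",np.median(q,0).round(1),"p5-95 z",np.percentile(q[:,2],[5,95]).round(1))
        t=q[q[:,2]>np.percentile(q[:,2],95)-8];print("   top mean",t.mean(0).round(1))
    k=(mask(p,8,20,60,40)>0)&near&(np.abs(P[...,2]-22)<2)
    for c,a,l in blobs(cv2.morphologyEx(k.astype(np.uint8)*255,cv2.MORPH_CLOSE,np.ones((3,3))),60):
        q=P[l&k][:,:2];f=np.linalg.lstsq(np.c_[2*q,np.ones(len(q))],(q**2).sum(1),rcond=None)[0]
        print("cork",c,a,"mincirc",[np.round(x,1) for x in cv2.minEnclosingCircle(q.astype(np.float32))],"lsq",f[:2].round(1),np.sqrt(f[2]+f[0]**2+f[1]**2).round(1))
E
python3 - <<'E'
from h import *
print(sensors.read_state()["tool_pos"])
flask("orange","pics/w5.png");flask("blue")
E
```

```text
[481.52673121 146.96556713 390.93296118]
orange [247.4  59.7] 189 med [469.3 307.1  21.6] p5-95 z [20.1 23.4]
   top mean [468.3 310.3  21.6]
orange [247.3 130.5] 441 med [469.8 199.3 134.9] p5-95 z [ 97.2 138.3]
   top mean [469.2 199.3 137.4]
orange [349.  227.6] 45 med [534.6 158.6 398.2] p5-95 z [390.3 417.8]
   top mean [529.8 164.4 427.8]
orange [390.4 345.4] 37 med [527.9 142.5 468.9] p5-95 z [463.9 473.6]
   top mean [528.  143.4 470.2]
cork [246.   55.4] 412 mincirc [array([462., 339.]), np.float64(41.5)] lsq [461.9 341.3] 38.5
cork [264.3 113.8] 175 mincirc [array([490.1, 201.6]), np.float64(41.0)] lsq [490.  200.8] 39.5
blue [237.8   6.5] 297 med [460.3 351.8 136.5] p5-95 z [128.6 138.9]
   top mean [459.8 352.7 136.4]
blue [241.7  27.1] 57 med [463.  339.4  94.1] p5-95 z [89.9 98.4]
   top mean [463.4 337.7 103.4]
cork [246.2  55.3] 405 mincirc [array([462.2, 339. ]), np.float64(41.4)] lsq [461.9 341.4] 38.7
cork [262.2 111.7] 161 mincirc [array([490.6, 204.1]), np.float64(40.6)] lsq [490.1 200.9] 39.4
```

View pics/w5.png

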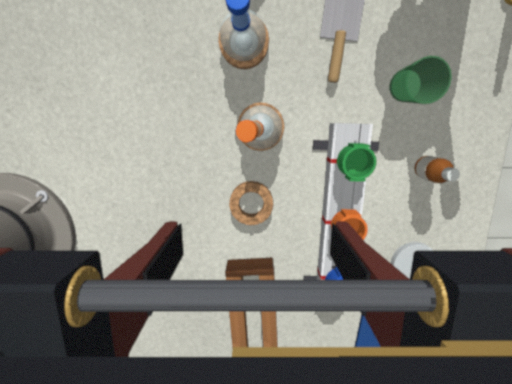

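Orange stopper at (247,130) gives (469.5,199,135), and its cork is centred near (490.5,201.5). That is a lean of about 15° towards -x, as described. The blue stopper at (238,6) is cut off by the image edge, so I'll measure it later.

```bash
cat >> h.py <<'E'
def lean(ball,n,yaw,h):
    "tool pose aligned with neck axis n, TCP h above ball centre, tool y nearest yaw"
    n=np.array(n)/np.linalg.norm(n);a=np.radians(yaw);y=np.array([np.cos(a),np.sin(a),0]);y-=n*(y@n);y/=np.linalg.norm(y)
    return (np.array(ball)+h*n).round(1),np.c_[np.cross(y,-n),y,-n]
E
python3 - <<'E'
from h import *
for h in(150,42): go(*lean([490.5,201.5,49],[-.257,-.027,.966],0,h))
E
```

```text
[451.9 197.4 193.9] units [ 2.01 -1.19  7.89] [-2.48  0.27  0.02] rows>= 4.9
[479.7 200.4  89.6] units [ 2.14 -0.08 12.06] [-2.48  0.27  0.02] rows>= 7.3
```

Request:
carry_out(targets=[2.0,-1.2,4,-1.0,0.1,0,1,2.0,-1.2,5,-2.48,0.27,0,1,2.0,-1.2,6.5,-2.48,0.27,0,1,2.0,-1.2,7.8,-2.48,0.27,0,1,2.0,-1.2,7.8,-2.48,0.27,0,1,2.0,-1.2,7.8,-2.48,0.27,0,1,2.0,-1.2,7.8,-2.48,0.27,0,1,2.0,-1.2,7.8,-2.48,0.27,0,1])

```text
time_s: 28.03
tool_pos: [451.6, 196.0, 195.8]
ee_rot: [[-0.002, 0.966, 0.257], [1.0, -0.004, 0.022], [0.023, 0.257, -0.966]]
contact_force: [1.0, -0.3, 0.6]
width: 0.996
grasp_force: 0.0
```

```bash
python3 - <<'E'
from h import *
s=sensors.read_state();print(s["tool_pos"],s["joint_positions"].round())
flask("orange","pics/w6.png")
for h in(150,42): go(*lean([490.5,201.5,49],[-.257,-.027,.966],0,h))
E
```

```text
[451.57308873 196.01952202 195.84485718] [-96.   7.  66. 128.   0.  35. -31.]
orange [202.6  69.4] 629 med [436.2 313.2  21.6] p5-95 z [20.3 23. ]
   top mean [441.4 318.   24.7]
orange [228.7 161.7] 475 med [461.1 226.2  21.4] p5-95 z [18.  22.9]
   top mean [466.3 221.4  21.9]
orange [255.  203.2] 1238 med [468.2 201.5 134.9] p5-95 z [106.2 138.2]
   top mean [467.6 200.2 135.8]
orange [234.5 256.7] 24 med [471.3 100.4  15.1] p5-95 z [ 6.9 21.7]
   top mean [471.9 100.5  17.9]
orange [369.1 323.6] 50 med [480.7 184.6 265.7] p5-95 z [260.4 270.7]
   top mean [480.4 184.6 267.5]
orange [124.2 347.8] 24 med [388.8 188.6 259.3] p5-95 z [256.1 261.5]
   top mean [388.9 188.6 259.1]
orange [391.  345.2] 34 med [476.1 190.8 284.1] p5-95 z [277.3 288.1]
   top mean [473.6 193.5 286.8]
cork [205.8  67.3] 961 mincirc [array([461.1, 339.4]), np.float64(41.5)] lsq [462.4 341.2] 38.6
cork [231.7 165.1] 748 mincirc [array([489. , 202.1]), np.float64(41.4)] lsq [490.7 200.5] 38.3
[451.9 197.4 193.9] units [ 0.03 -0.06  0.12] [0.01 0.01 0.02] rows>= 0.1
[479.7 200.4  89.6] units [ 0.04 -0.07  4.44] [0.01 0.01 0.02] rows>= 2.7
```

View pics/w6.png

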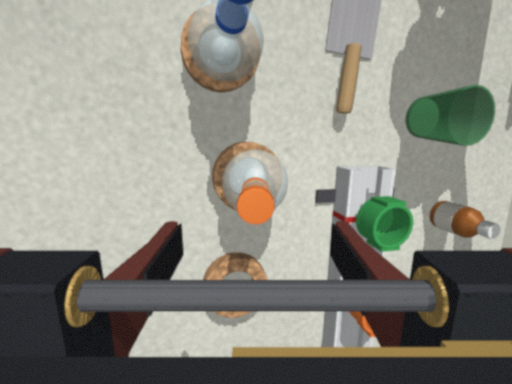

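The picture shows the orange stopper at (255,203), midway between the fingers and in line with the axis. I'll descend and grip.

Request:
carry_out(targets=[0.04,-0.06,1.2,0,0,0,1,0.04,-0.06,2.4,0,0,0,1,0.04,-0.06,3.4,0,0,0,1,0.04,-0.06,4.1,0,0,0,1,0.04,-0.06,4.4,0,0,0,1,0.04,-0.06,4.4,0,0,0,1,0.04,-0.06,4.4,0,0,0,0.7,0.04,-0.06,4.4,0,0,0,0.5,0.04,-0.06,4.4,0,0,0,0.4,0.04,-0.06,4.4,0,0,0,0.3,0.04,-0.06,4.4,0,0,0,0.2,0.04,-0.06,4.4,0,0,0,0.2,0.04,-0.06,4.4,0,0,0,0.2,0.04,-0.06,4.4,0,0,0,0.2,0.04,-0.06,4.4,0,0,0,0.2,0.04,-0.06,4.4,0,0,0,0.2], force=20)

```text
time_s: 29.42
tool_pos: [478.4, 201.1, 89.4]
ee_rot: [[-0.003, 0.966, 0.257], [1.0, -0.004, 0.028], [0.028, 0.257, -0.966]]
contact_force: [0.5, 0.7, 0.0]
width: 0.343
grasp_force: 20.0
```

```bash
python3 - <<'E'
from h import *
go([480,200,240],want(0))
E
```

```text
[480, 200, 240] units [ 0.12  1.61 -5.8 ] [ 2.48 -0.27 -0.  ] rows>= 3.6
```

Opening is 30 mm, which is the stopper's diameter, so the pads are too high. I'll open, lower 5 mm and grip the neck again.

Request:
carry_out(targets=[0,0,0,0,0,0,0.6,0,0,0,0,0,0,0.6,0,0,0.1,0,0,0,0.6,0,0,0.2,0,0,0,0.6,0,0,0.2,0,0,0,0.6,0,0,0.2,0,0,0,0.5,0,0,0.2,0,0,0,0.4,0,0,0.2,0,0,0,0.3,0,0,0.2,0,0,0,0.2,0,0,0.2,0,0,0,0.2,0,0,0.2,0,0,0,0.2,0,0,0.2,0,0,0,0.2], force=20)

```text
time_s: 30.42
tool_pos: [479.7, 201.3, 84.7]
ee_rot: [[-0.003, 0.966, 0.257], [1.0, -0.004, 0.028], [0.028, 0.257, -0.966]]
contact_force: [0.0, -0.5, -0.2]
width: 0.343
grasp_force: 20.0
```

```bash
python3 - <<'E'
from h import *
go([480,200,240],want(0))
E
```

```text
[480, 200, 240] units [ 0.12  1.61 -6.  ] [ 2.48 -0.27 -0.  ] rows>= 3.7
```

Request:
carry_out(targets=[0,0,-0.8,0,0,0,0.2,0,0,-2,0,0,0,0.2,0,0.5,-3.2,0.6,0,0,0.2,0.1,1,-4.4,1.4,-0.1,0,0.2,0.12,1.4,-5.4,2.1,-0.2,0,0.2,0.12,1.6,-6,2.48,-0.27,0,0.2,0.12,1.6,-6,2.48,-0.27,0,0.2,0.12,1.6,-6,2.48,-0.27,0,0.2,0.12,1.6,-6,2.48,-0.27,0,0.2,0.12,1.6,-6,2.48,-0.27,0,0.2])

```text
time_s: 31.25
tool_pos: [478.1, 199.5, 238.2]
ee_rot: [[0.0, 1.0, -0.002], [1.0, -0.0, -0.001], [-0.001, -0.002, -1.0]]
contact_force: [-0.2, 0.0, 0.0]
width: 0.35
grasp_force: 20.0
```

```bash
python3 - <<'E'
from h import *
s=sensors.read_state();print(s["tool_pos"],s["width"],s["contact_force"])
p,z,m=grab("scene");t=s["tool_pos"];print(proj(m,[t,t-[0,0,38]]))
u,v=proj(m,[t])[0].astype(int)
a=cv2.resize(p[v-55:v+55,u-55:u+55,::-1],(550,550),interpolation=cv2.INTER_CUBIC);cv2.imwrite("pics/c7.png",a)
v,uu=np.mgrid[0:384,0:512];P=dep(m,z,v.ravel(),uu.ravel()).reshape(384,512,3)
for c,a,l in blobs(mask(p,*HUE["orange"],110,40),4):
    q=np.median(P[l],0)
    if np.hypot(*(q-t)[:2])<60: print(c,a,q.round(1),np.percentile(P[l][:,2],[2,98]).round(1))
go([644,28,240],want(-1.45,))
E
```

```text
[478.08775576 199.474483   238.22701864] 0.34967417641929777 [-0.18928249  0.0231928   0.02969062]
[[319.83632382 167.44871367]
 [318.88436245 177.23965897]]
[322.1 155.2] 71 [480.  207.2 289.2] [274.2 324.7]
[319.6 167.9] 20 [484.6 207.8 243. ] [237.4 253.7]
[312.  222.7] 307 [494.7 208.8  20.4] [ 3.6 25.8]
[644, 28, 240] units [-6.86  6.63 -0.07] [-0.02  0.01  0.24] rows>= 5.7
```

View pics/c7.png

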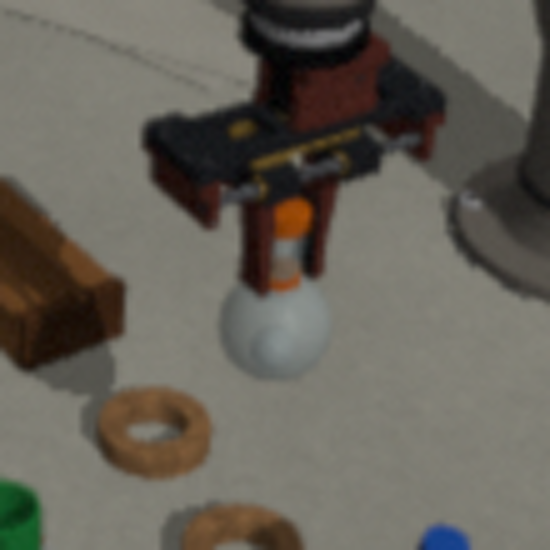

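The flask hangs upright in the grip, with the band at the fingertips. I'll carry it over the orange holder.

Request:
carry_out(targets=[-1.2,1.15,-0.1,0,0,0,0.2,-2.4,2.3,-0.1,0,0,0.1,0.2,-3.6,3.5,-0.1,0,0,0.2,0.2,-4.8,4.65,-0.1,0,0,0.24,0.2,-6,5.8,-0.1,0,0,0.24,0.2,-6.6,6.4,-0.1,0,0,0.24,0.2,-6.86,6.63,-0.1,0,0,0.24,0.2,-6.86,6.63,0.6,0,0,0.24,0.2,-6.86,6.63,1.4,0,0,0.24,0.2,-6.86,6.63,2,0,0,0.24,0.2,-6.86,6.63,2.2,0,0,0.24,0.2,-6.86,6.63,2.2,0,0,0.24,0.2,-6.86,6.63,2.2,0,0,0.24,0.2,-6.86,6.63,2.2,0,0,0.24,0.2])

```text
time_s: 32.47
tool_pos: [645.8, 28.7, 185.9]
ee_rot: [[0.025, 1.0, 0.001], [1.0, -0.025, 0.0], [0.0, 0.001, -1.0]]
contact_force: [-0.1, -0.3, -1.3]
width: 0.348
grasp_force: 20.0
```

```bash
python3 - <<'E'
from h import *
s=sensors.read_state();print(s["tool_pos"],s["joint_positions"].round())
p,z,m=grab("wrist");cv2.imwrite("pics/w8.png",p[:,:,::-1])
rim("orange",(644,28),80);rim("green",(647,143),80)
go([644.2,28,145],want(-1.45))
E
```

```text
[645.8485572   28.6867803  185.92300574] [-41.  34.  49.  98. -29.  61.  15.]
orange z [236.8 239.2 266.2 278.7] centre [646.1  43.6] r 14.2 253
green z [51.5 80.  80.4 80.8] centre [649.3 144.9] r 25.9 1311
[644.2, 28, 145] units [-0.02 -0.07  1.63] [ 0.01 -0.   -0.  ] rows>= 1.0
```

View pics/w8.png

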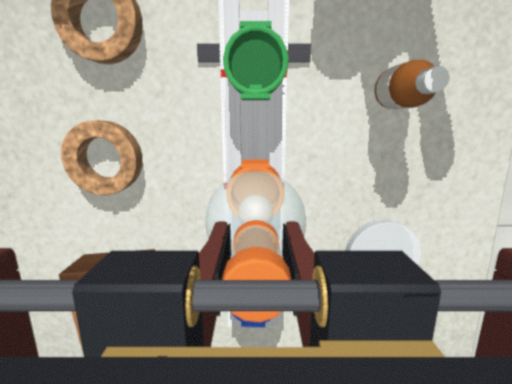

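Request:
carry_out(targets=[-0.02,-0.01,0.5,0,0,0,0.2,-0.02,-0.01,1,0,0,0,0.2,-0.02,-0.01,1.3,0,0,0,0.2,-0.02,-0.01,1.45,0,0,0,0.2,-0.02,-0.01,1.5,0,0,0,0.2,-0.02,-0.01,1.5,0,0,0,0.2,-0.02,-0.01,1.5,0,0,0,0.2])

```text
time_s: 33.2
tool_pos: [645.4, 27.7, 147.6]
ee_rot: [[0.026, 1.0, 0.0], [1.0, -0.026, -0.0], [-0.0, 0.0, -1.0]]
contact_force: [-0.5, -0.8, 0.1]
width: 0.349
grasp_force: 20.0
```

Request:
carry_out(targets=[0,0,0.06,0,0,0,0.2,0,0,0.06,0,0,0,0.2,0,0,0.06,0,0,0,0.2])

```text
time_s: 33.45
tool_pos: [645.4, 27.9, 146.1]
ee_rot: [[0.026, 1.0, 0.0], [1.0, -0.026, 0.0], [0.0, 0.0, -1.0]]
contact_force: [1.1, 0.4, -1.4]
width: 0.347
grasp_force: 20.0
```

```bash
python3 - <<'E'
from h import *
for i in range(4):
    s=sensors.read_state();print(s["tool_pos"].round(1),s["contact_force"].round(1),s["wrist_torque"].round(2));snapshot("top")
E
```

```text
[645.4  27.9 146.1] [ 1.1  0.4 -1.4] [-0.01  0.03  0.03]
[645.3  27.9 146.1] [ 0.9  0.3 -0.7] [-0.06  0.04 -0.01]
[645.3  27.9 146.1] [-0.2 -0.  -1.3] [-0.08  0.08 -0.02]
[645.3  27.9 146.1] [ 0.4 -0.  -0.9] [-0.05  0.1   0.01]
```

Request:
carry_out(targets=[0,0,0.04,0,0,0,0.2,0,0,0.08,0,0,0,0.2,0,0,0.08,0,0,0,0.2,0,0,0.08,0,0,0,0.2])

```text
time_s: 33.98
tool_pos: [645.6, 27.7, 144.3]
ee_rot: [[0.026, 1.0, 0.001], [1.0, -0.026, 0.0], [0.0, 0.001, -1.0]]
contact_force: [-0.9, 0.8, 2.9]
width: 0.351
grasp_force: 20.0
```

```bash
python3 - <<'E'
from h import *
for i in range(4):
    s=sensors.read_state();print(s["tool_pos"].round(1),s["contact_force"].round(1),s["wrist_torque"].round(2));snapshot("top")
E
```

```text
[645.6  27.7 144.3] [-0.9  0.8  2.9] [-0.1   0.09 -0.04]
[645.6  27.8 144.3] [-1.1 -0.8  2.9] [-0.07  0.09  0.02]
[645.6  27.8 144.3] [-0.3  0.2  3.1] [-0.15  0.06  0.02]
[645.6  27.7 144.3] [-0.4  0.1  3.1] [-0.1   0.09 -0.05]
```

In contact at the expected height (ball 108). Release and rise.

Request:
carry_out(targets=[0,0,0,0,0,0,0.4,0,0,0,0,0,0,0.45,0,0,0,0,0,0,0.6,0,0,0,0,0,0,0.75,0,0,-0.4,0,0,0,0.8,0,0,-1.2,0,0,0,0.8,0,0,-2.4,0,0,0,0.8,0,0,-4,0,0,0,1,0,0,-5.6,0,0,0,1,0,0,-7.2,0,0,0,1,0,0,-8,0,0,0,1,0,0,-8,0,0,0,1,0,0,-8,0,0,0,1])

```text
time_s: 35.27
tool_pos: [645.6, 27.5, 345.6]
ee_rot: [[0.026, 1.0, 0.003], [1.0, -0.026, 0.001], [0.001, 0.003, -1.0]]
contact_force: [0.1, 0.6, -0.3]
width: 1.0
grasp_force: 0.0
```

```bash
python3 - <<'E'
from h import *
p,z,m=grab("scene")
u,v=proj(m,[[644,28,120]])[0].astype(int);print(u,v)
cv2.imwrite("pics/c9.png",cv2.resize(p[v-70:v+70,u-50:u+130,::-1],(720,560),interpolation=cv2.INTER_CUBIC))
v,uu=np.mgrid[0:384,0:512];P=dep(m,z,v.ravel(),uu.ravel()).reshape(384,512,3)
for n in("orange","blue"):
  for c,a,l in blobs(mask(p,*HUE[n],110,40),6):
    q=np.median(P[l],0);print(n,c,a,q.round(1),np.percentile(P[l][:,2],[2,98]).round(1))
go([470,240,330],want(0))
E
```

```text
248 183
orange [331.9  48.6] 4864 [ -553.6 -1064.9    15.5] [-390.6  259.2]
orange [466.7  16.3] 381 [-729.9 -340.4  377.8] [308.8 452.6]
orange [504.3  25.5] 546 [-729.4 -128.5  350.3] [194.1 461. ]
orange [423.7   4.9] 12 [-1211.5 -1051.8   202.4] [188.4 290.5]
orange [417.5  32. ] 32 [-1211.9 -1053.7    25.4] [-19.1 721.4]
orange [434.9  64.7] 204 [1169.2 1093.9 1025.1] [-153.  1025.1]
orange [468.2  78.3] 6 [1169.2 1093.9 1025.1] [1025.1 1025.1]
orange [466.8  81.7] 6 [1169.2 1093.9 1025.1] [1025.1 1025.1]
orange [481.4  83.8] 10 [-2348.4 -1215.   -668. ] [-690.1 -648.8]
orange [499.7  95.1] 12 [-2342.7 -1003.7  -697.6] [-716.5 -655.4]
orange [504.8  93.3] 6 [-2343.1  -970.3  -659.8] [-663.9 -653.9]
orange [226.7 106.4] 10 [717.6  55.1 444.7] [435.9 449.2]
orange [ 47.4 144.3] 1067 [ 1258.9 -2091.2  -700.6] [-746.2 -653.2]
orange [258.3 159.2] 1503 [ 484.6 -186.6   44.8] [  5.9 197.3]
orange [248.1 179.2] 16 [650.5  39.5 148.1] [144.4 153.9]
orange [294.5 198.1] 262 [474.3  67.1  20.3] [ 4.3 26.6]
orange [248.4 200. ] 151 [657.   47.9  66.4] [38.7 86.9]
orange [312.  222.7] 306 [494.4 209.3  20. ] [ 3.  26.7]
orange [219.7 232.6] 107 [805.9 137.9  56.8] [40.5 69.8]
orange [342.6 249.7] 210 [484.9 364.8  19.6] [ 3.  26.1]
orange [223.3 244.3] 6 [798.3 144.1   6.3] [3.5 9.9]
orange [354.1 258.8] 33 [480.3 413.3  27.1] [13.3 32.9]
orange [362.4 265.9] 8 [481.4 456.1  36.1] [26.6 40.8]
blue [40.1 71.7] 10837 [ 1146.7 -2102.8  -175.3] [-634.2  276.4]
blue [186.3 179.6] 359 [ 778.8 -239.2   12.5] [ 3.2 18.3]
blue [234.5 178.9] 185 [648.1 -81.   70.5] [ 47.8 130.9]
blue [352.4 221.7] 78 [462.8 363.8 134.1] [121.7 140.2]
blue [347.4 231.6] 16 [470.9 357.5  88.3] [83.2 97.4]
[470, 240, 330] units [ 8.3  -7.21  0.56] [-0.   -0.01 -0.24] rows>= 6.6
```

View pics/c9.png

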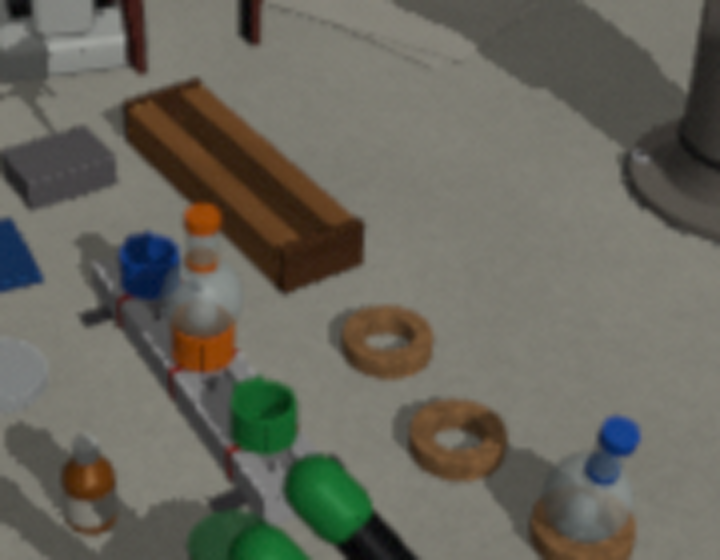

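The orange flask sits upright in its ring at (203,300) in the crop. The blue flask leans in its cork at (590,490). Next I'll look at it from closer.

Request:
carry_out(targets=[8.3,-7.2,0.1,0,0,-0.24,1,8.3,-7.2,0.1,0,0,-0.24,1,8.3,-7.2,0.1,0,0,-0.24,1,8.3,-7.2,0.1,0,0,-0.24,1,8.3,-7.2,0.1,0,0,-0.24,1,8.3,-7.2,0.1,0,0,-0.24,1,8.3,-7.2,0.1,0,0,-0.24,1,8.3,-7.2,0.5,0,0,-0.24,1,8.3,-7.2,0.5,0,0,-0.24,1,8.3,-7.2,0.5,0,0,-0.24,1])

```text
time_s: 36.15
tool_pos: [470.2, 238.8, 330.3]
ee_rot: [[0.001, 1.0, -0.002], [1.0, -0.001, -0.002], [-0.002, -0.002, -1.0]]
contact_force: [0.7, -0.1, 0.2]
width: 1.003
grasp_force: 0.0
```

```bash
python3 - <<'E'
from h import *
print(sensors.read_state()["tool_pos"])
flask("blue","pics/w10.png")
E
```

```text
[470.17269918 238.75706572 330.25568964]
blue [246.6  71.6] 672 med [460.5 359.3 135.1] p5-95 z [ 98.5 138.5]
   top mean [459.8 360.3 137.1]
cork [253.9 105.7] 298 mincirc [array([462.2, 340. ]), np.float64(41.3)] lsq [461.8 341.1] 39.6
cork [267.9 184.2] 1271 mincirc [array([489.5, 201.4]), np.float64(41.7)] lsq [489.9 201.4] 33.8
```

View pics/w10.png

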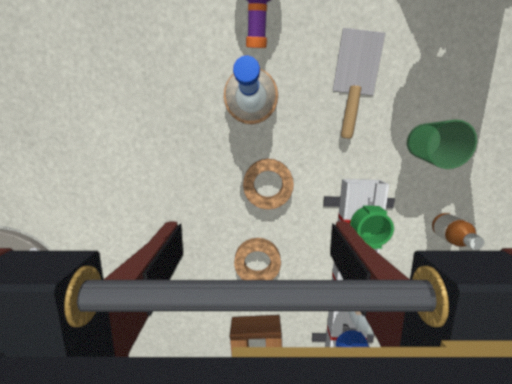

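Blue stopper at (247,70) gives (460,360,136), over its cork centre at (462,340.5). That is a lean of about 14–15° towards +y.

```bash
python3 - <<'E'
from h import *
for h in(150,37): go(*lean([462,340.5,49],[-.024,.256,.966],0,h))
E
```

```text
[458.4 378.9 194. ] units [ 5.63 -0.51  5.46] [-0.24 -2.46 -0.06] rows>= 4.7
[461.1 350.   84.8] units [ 4.49 -0.4   9.83] [-0.24 -2.46 -0.06] rows>= 6.5
```

Request:
carry_out(targets=[2,-0.2,1,0,-0.8,0,1,3.8,-0.4,2.5,-0.1,-1.6,0,1,5.4,-0.5,3.5,-0.24,-2.46,-0.06,1,5.63,-0.5,4.6,-0.24,-2.46,-0.06,1,5.63,-0.5,5.4,-0.24,-2.46,-0.06,1,5.63,-0.5,5.4,-0.24,-2.46,-0.06,1,5.63,-0.5,5.4,-0.24,-2.46,-0.06,1,5.63,-0.5,5.4,-0.24,-2.46,-0.06,1,5.63,-0.5,5.4,-0.24,-2.46,-0.06,1])

```text
time_s: 36.95
tool_pos: [460.6, 378.8, 199.3]
ee_rot: [[0.002, 1.0, 0.027], [0.968, 0.005, -0.252], [-0.252, 0.027, -0.967]]
contact_force: [-0.2, 0.2, -0.7]
width: 1.001
grasp_force: 0.0
```

```bash
python3 - <<'E'
from h import *
print(sensors.read_state()["tool_pos"])
flask("blue")
for h in(150,37): go(*lean([462,340.5,49],[-.024,.256,.966],0,h))
E
```

```text
[460.55766297 378.84333443 199.26489167]
blue [251.1 203.1] 1199 med [459.2 363.8 134.4] p5-95 z [ 93.9 138.1]
   top mean [459.1 363.2 134.9]
cork [251.3 152.4] 935 mincirc [array([461.6, 341.5]), np.float64(41.3)] lsq [461.9 339.8] 36.8
cork [272.  258.6] 1326 mincirc [array([489.4, 201.7]), np.float64(42.1)] lsq [489.6 203.1] 33.5
[458.4 378.9 194. ] units [ 0.04 -0.08  0.2 ] [ 0.03 -0.04 -0.02] rows>= 0.1
[461.1 350.   84.8] units [ 0.02 -0.09  4.72] [ 0.03 -0.04 -0.02] rows>= 2.8
```

Consistent, so I'll descend and grip.

Request:
carry_out(targets=[0.03,-0.08,1.2,0,0,0,1,0.03,-0.08,2.4,0,0,0,1,0.03,-0.08,3.6,0,0,0,1,0.03,-0.08,4.4,0,0,0,1,0.03,-0.08,4.7,0,0,0,1,0.03,-0.08,4.7,0,0,0,1,0.03,-0.08,4.7,0,0,0,0.7,0.03,-0.08,4.7,0,0,0,0.5,0.03,-0.08,4.7,0,0,0,0.4,0.03,-0.08,4.7,0,0,0,0.3,0.03,-0.08,4.7,0,0,0,0.2,0.03,-0.08,4.7,0,0,0,0.2,0.03,-0.08,4.7,0,0,0,0.2,0.03,-0.08,4.7,0,0,0,0.2,0.03,-0.08,4.7,0,0,0,0.2], force=20)

```text
time_s: 38.25
tool_pos: [459.2, 351.4, 82.6]
ee_rot: [[-0.003, 1.0, 0.025], [0.967, 0.009, -0.255], [-0.255, 0.024, -0.967]]
contact_force: [0.8, -0.7, -0.1]
width: 0.356
grasp_force: 0.1
```

```bash
python3 - <<'E'
from h import *
go([461,340,240],want(0))
E
```

```text
[461, 340, 240] units [-2.05  0.22 -5.97] [0.24 2.46 0.06] rows>= 3.8
```

Request:
carry_out(targets=[0,0,0,0,0,0,0.2,0,0,0,0,0,0,0.2,0,0,0,0,0,0,0.2,0,0,-0.8,0,0,0,0.2,0,0,-2,0,0,0,0.2,-0.6,0.1,-3.2,0.1,0.6,0,0.2,-1.2,0.15,-4.4,0.15,1.3,0,0.2,-1.8,0.2,-5.4,0.2,2,0,0.2,-2.05,0.22,-6,0.24,2.46,0.06,0.2,-2.05,0.22,-6,0.24,2.46,0.06,0.2,-2.05,0.22,-6,0.24,2.46,0.06,0.2,-2.05,0.22,-6,0.24,2.46,0.06,0.2])

```text
time_s: 39.25
tool_pos: [459.7, 341.0, 239.4]
ee_rot: [[-0.001, 1.0, -0.002], [1.0, 0.001, -0.002], [-0.002, -0.002, -1.0]]
contact_force: [0.4, 0.6, -1.9]
width: 0.344
grasp_force: 20.0
```

```bash
python3 - <<'E'
from h import *
go([490,120,240],want(0));go([510,-87,240],want(-1.45))
E
```

```text
[490, 120, 240] units [-8.84  1.2  -0.01] [-0.02  0.02  0.01] rows>= 5.3
[510, -87, 240] units [-1.712e+01  1.990e+00  1.000e-02] [-0.02  0.02  0.26] rows>= 10.3
```

Request:
carry_out(targets=[-1.4,0.2,0,0,0,0,0.2,-2.8,0.4,0,0,0,0,0.2,-4.2,0.6,0,0,0,0,0.2,-5.6,0.8,0,0,0,0,0.2,-7,1,0,0,0,0,0.2,-8.4,1.2,0,0,0,0,0.2,-9.8,1.3,0,0,0,0.1,0.2,-11.2,1.5,0,0,0,0.1,0.2,-12.6,1.6,0,0,0,0.2,0.2,-14,1.8,0,0,0,0.2,0.2,-15.4,1.9,0,0,0,0.26,0.2,-16.6,2,0,0,0,0.26,0.2,-17.1,2,0,0,0,0.26,0.2,-17.1,2,0,0,0,0.26,0.2,-17.1,2,0,0,0,0.26,0.2])

```text
time_s: 40.5
tool_pos: [510.5, -86.5, 239.3]
ee_rot: [[0.027, 1.0, -0.003], [1.0, -0.027, -0.002], [-0.002, -0.003, -1.0]]
contact_force: [1.2, 0.9, -1.4]
width: 0.347
grasp_force: 20.0
```

```bash
python3 - <<'E'
from h import *
go([641.3,-87.5,185],want(-1.45))
E
```

```text
[641.3, -87.5, 185] units [0.11 5.24 2.16] [-0.03  0.02 -0.02] rows>= 3.4
```

Request:
carry_out(targets=[0.05,1.2,0,0,0,0,0.2,0.1,2.4,0,0,0,0,0.2,0.1,3.6,0,0,0,0,0.2,0.1,4.7,0,0,0,0,0.2,0.1,5.24,0.2,0,0,0,0.2,0.1,5.24,1,0,0,0,0.2,0.1,5.24,1.8,0,0,0,0.2,0.1,5.24,2.1,0,0,0,0.2,0.1,5.24,2.1,0,0,0,0.2,0.1,5.24,2.1,0,0,0,0.2,0.1,5.24,2.1,0,0,0,0.2])

```text
time_s: 41.42
tool_pos: [642.3, -87.8, 189.1]
ee_rot: [[0.027, 1.0, 0.001], [1.0, -0.027, -0.0], [0.0, 0.001, -1.0]]
contact_force: [-0.2, 0.3, -0.6]
width: 0.349
grasp_force: 20.0
```

```bash
python3 - <<'E'
from h import *
p,z,m=grab("wrist");cv2.imwrite("pics/w11.png",p[:,:,::-1])
go([641.3,-87.6,147],want(-1.45))
E
```

```text
[641.3, -87.6, 147] units [ 0.02 -0.05  1.7 ] [ 0.02 -0.   -0.02] rows>= 1.0
```

View pics/w11.png

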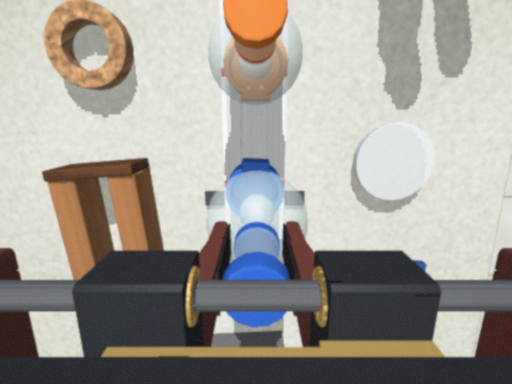

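The ring is centred at column 255 and the ball at 257, so I'll shift about 1 mm in -x while lowering.

Request:
carry_out(targets=[0.01,-0.05,0.5,0,0,0,0.2,0.01,-0.05,1,0,0,0,0.2,0.01,-0.05,1.4,0,0,0,0.2,0.01,-0.05,1.6,0,0,0,0.2,0.01,-0.05,1.68,0,0,0,0.2,0.01,-0.05,1.68,0,0,0,0.2,0.01,-0.05,1.68,0,0,0,0.2,0.01,-0.05,1.68,0,0,0,0.2])

```text
time_s: 42.13
tool_pos: [640.9, -88.5, 146.7]
ee_rot: [[0.028, 1.0, 0.001], [1.0, -0.028, -0.0], [-0.0, 0.001, -1.0]]
contact_force: [0.1, 0.8, -0.8]
width: 0.346
grasp_force: 20.0
```

```bash
python3 - <<'E'
from h import *
for i in range(4):
    s=sensors.read_state();print(s["tool_pos"].round(1),s["contact_force"].round(1),s["wrist_torque"].round(2));snapshot("top")
E
```

```text
[640.9 -88.5 146.7] [ 0.1  0.8 -0.8] [-0.03  0.12  0.01]
[640.9 -88.5 146.8] [-0.1 -0.3 -1.6] [-0.05  0.05  0.04]
[640.9 -88.4 146.8] [ 1.1 -0.3 -1.3] [-0.09  0.05 -0.03]
[640.8 -88.4 146.7] [-0.9 -0.8 -0.6] [-0.08  0.1   0.02]
```

Request:
carry_out(targets=[0.03,0,0.05,0,0,0,0.2,0.03,0,0.1,0,0,0,0.2,0.03,0,0.12,0,0,0,0.2,0.03,0,0.12,0,0,0,0.2])

```text
time_s: 42.67
tool_pos: [640.7, -87.5, 143.5]
ee_rot: [[0.028, 1.0, 0.0], [1.0, -0.028, 0.0], [0.0, 0.0, -1.0]]
contact_force: [-0.1, -0.6, 2.7]
width: 0.348
grasp_force: 20.0
```

```bash
python3 - <<'E'
from h import *
for i in range(4):
    s=sensors.read_state();print(s["tool_pos"].round(1),s["contact_force"].round(1),s["wrist_torque"].round(2));snapshot("top")
E
```

```text
[640.7 -87.5 143.5] [-0.1 -0.6  2.7] [0.02 0.23 0.01]
[640.7 -87.5 143.5] [-0.9  0.8  1.6] [-0.02  0.16 -0.  ]
[640.7 -87.5 143.5] [0.6 0.2 1.6] [-0.    0.18  0.  ]
[640.7 -87.6 143.5] [-0.7  1.4  2.1] [-0.03  0.1  -0.02]
```

Seated. Release, rise, and back off.

Request:
carry_out(targets=[0,0,0,0,0,0,0.4,0,0,0,0,0,0,0.45,0,0,0,0,0,0,0.6,0,0,0,0,0,0,0.75,0,0,-0.4,0,0,0,0.8,0,0,-1.2,0,0,0,0.8,0,0,-2.4,0,0,0,0.8,0,0,-4,0,0,0,1,0,0,-5.6,0,0,0,1,0,0,-7.2,0,0,0,1,0,0,-8,0,0,0,1,0,-3,-8,0,0,0,1,-1,-4.5,-8,0,0,0,1,-2,-6,-8,0,0,0,1,-3,-6,-8,0,0,0,1,-3,-6,-8,0,0,0,1,-3,-6,-8,0,0,0,1,-3,-6,-8,0,0,0,1])

```text
time_s: 44.37
tool_pos: [488.6, -158.5, 344.0]
ee_rot: [[0.029, 1.0, 0.002], [1.0, -0.029, 0.002], [0.002, 0.002, -1.0]]
contact_force: [1.3, 1.0, 0.2]
width: 1.002
grasp_force: 0.0
```

```bash
python3 - <<'E'
from h import *
from rig import sensors
p,z,m=grab("scene")
u,v=proj(m,[[643,28,110]])[0].astype(int)
cv2.imwrite("pics/c12.png",cv2.resize(p[v-55:v+65,u-70:u+70,::-1],(700,600),interpolation=cv2.INTER_CUBIC))
for cam in("scene","top"):
  p,z,m=grab(cam);vv,uu=np.mgrid[0:384,0:512];P=dep(m,z,vv.ravel(),uu.ravel()).reshape(384,512,3)
  for n in("orange","blue"):
   for c,a,l in blobs(mask(p,*HUE[n],110,40),5):
    k=P[l]; k=k[(abs(k[:,0]-643)<45)&(abs(k[:,1])<150)&(k[:,2]>30)]
    if len(k)>4: print(cam,n,c,a,np.median(k,0).round(1),np.percentile(k[:,2],[2,98]).round(1))
E
```

```text
scene orange [259.2 159.5] 1450 [647.4  37.5 196.1] [184.2 201.7]
scene orange [248.1 179.2] 16 [650.7  37.1 147.4] [141.9 153.8]
scene orange [248.5 200. ] 149 [657.6  47.9  66.7] [44.2 85.1]
scene blue [233.8 149.8] 54 [642.3 -83.9 196. ] [183.5 201. ]
scene blue [234.5 161.5] 12 [643.6 -81.  146.8] [141.8 151.9]
scene blue [234.4 181.7] 110 [657.  -67.5  72.9] [ 48.  131.7]
top orange [271.4 188.4] 83 [644.6  33.6 197.2] [192.7 201.6]
top blue [311.3 191. ] 82 [638.8 -86.8 197.1] [191.1 200.8]
```

View pics/c12.png

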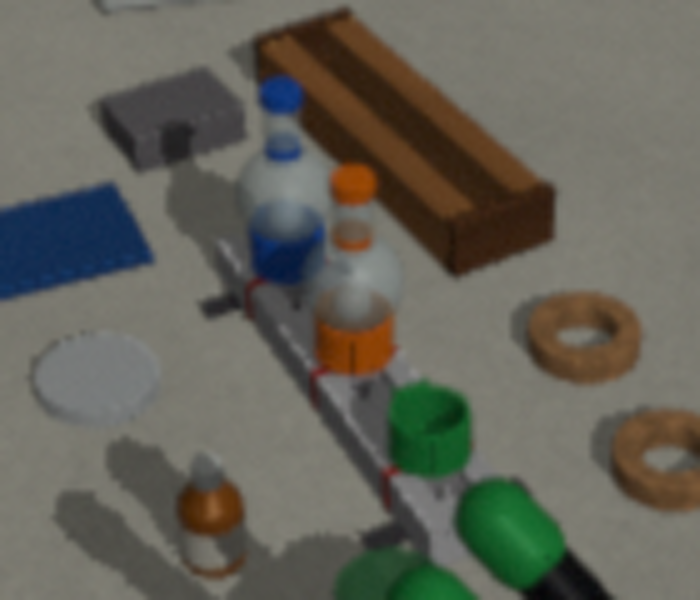

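```bash
python3 - <<'E'
from h import *
go([643,-90,345],want(-1.45))
E
```

```text
[643, -90, 345] units [ 2.84  6.06 -0.07] [-0.    0.01 -0.  ] rows>= 4.0
```

Request:
carry_out(targets=[2.8,6,0,0,0,0,1,2.8,6,0,0,0,0,1,2.8,6,0,0,0,0,1,2.8,6,0,0,0,0,1,2.8,6,0,0,0,0,1,2.8,6,0,0,0,0,1,2.8,6,0,0,0,0,1])

```text
time_s: 45.1
tool_pos: [640.6, -92.3, 342.2]
ee_rot: [[0.027, 1.0, -0.002], [1.0, -0.027, -0.002], [-0.002, -0.002, -1.0]]
contact_force: [-1.0, -1.5, 0.8]
width: 0.998
grasp_force: 0.0
```

```bash
python3 - <<'E'
from h import *
p,z,m=grab("wrist");v,u=np.mgrid[0:384,0:512];P=dep(m,z,v.ravel(),u.ravel()).reshape(384,512,3)
for n,c in(("orange",(644,28)),("blue",(641,-87))):
    k=(mask(p,*HUE[n],100,40)>0)&(np.hypot(P[...,0]-c[0],P[...,1]-c[1])<45)
    q=P[k&(P[...,2]>180)];
    t=q[np.abs(q[:,2]-np.percentile(q[:,2],90))<2]
    print(n,"top disc",[np.round(x,1) for x in cv2.minEnclosingCircle(t[:,:2].astype(np.float32))],t.mean(0).round(1),len(t))
    try: rim(n,c,80)
    except Exception as e: print(e)
for c,a,l in blobs(red(p),15):
    v,u=np.nonzero(l);q=np.median(P[l],0)
    if abs(q[2]-34)<3: print(c,a,q.round(1))
E
```

```text
orange top disc [array([646.1,  32. ]), np.float64(15.1)] [645.9  31.1 197.2] 682
orange z [196.8 197.9 198.2 198.5] centre [0. 0.] r 0.0 0
blue top disc [array([640.5, -88.2]), np.float64(15.1)] [640.8 -88.  197. ] 548
blue z [196.8 197.8 198.2 343.1] centre [0. 0.] r 0.0 0
```

Stopper tops are at z = 198, as expected. Tilts are about 2° for orange and under 1° for blue. All three holders are sprung up with the rim at 80. I'm handing it in.

```bash
python3 -c "
from rig import ticket
print(ticket.close_job())"
```

```text
the job is handed in; nothing more can be done
None
```

I handed the job in after about 45 s. The last camera checks showed all three holders locked at the marks, and the orange and blue flasks upright in their rings. There was no green flask, and no result came back from the judging.

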